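# Jack up a microscope base and lock it with the ring pin

### The arm

A 7-joint arm with a two-finger parallel gripper is mounted at the origin on the work surface. World frame = base frame: x ahead of the robot, y to its left, z up, the work surface at z = 0. Lengths are in m, angles in rad, forces in N, time in s.
With the tool pointing down it reaches from about 0.425 to 0.975 m from the base axis. Payload 16.7 kg.
Tool frame: the origin (TCP) lies midway between the tips of the shut fingers; the grasp point (between the pads) lies 19 mm behind it; z points along the fingers, x is the direction in which the jaws open and shut, and the axes are right-handed (so a half turn about z gives the same grasp; the last joint's range is limited). The gripper opens to 85 mm and grips with 20 to 120 N. Pads are 22 mm wide; open, the fingers measure 114 mm over their backs; the gripper's body (76 mm by 85 mm) begins 54 mm behind the grasp point. The pads swing forward as they close: fully open they stand 13 mm farther back than shut.
Start: joints at [1.091, 0.426, 0.074, 1.606, -0.034, 1.111, -0.067], TCP at [0.219, -0.638, 0.231] pointing down, gripper open.
Joint ranges: [-2.85, 2.85], [-0.5, 2.14], [-1.23, 1.37], [0.21, 2.46], [-1.02, 4.16], [0.16, 2.05], [-2.73, 2.73]. Speed limits (rad/s): [1.89, 1.89, 2.39, 2.39, 3.01, 3.01, 3.01].

### API

Orientations are given as a unit quaternion [x, y, z, w].
In Python, from station import status, viewer, bot gives the robot as it stands.
- The arm moves only by the tool servo_tool, never from a script. Its argument "moves" is one flat list of numbers, 7 for each row, row after row: the shift along the tool's x, y, z in m, then the turn, a rotation vector about the tool's x, y, z in rad, then the opening, from -1 (shut) to 1 (fully open). A call has 1 to 8 rows; each row is the pose to reach, as a shift and turn from the pose commanded when the call began, along the tool's axes at that moment; what a row does not reach only later rows make up. A row lasts 1/10 s, in which the tool goes at most 50 mm and 8.59 degrees, less where a joint would pass 70% of its speed; a pose out of reach is approached as far as the arm can. A call with a gripper value outside its range is refused whole. The fingers move at their own pace and stop on an object; "squeeze" is the grip in N (left out, the last holds). Time passes only in rows, so rows that repeat a pose let the fingers close. It gives the time, the measured TCP pose, the force and the opening at its end, in the units of the state.
- status.read_state(): the state, without advancing time (a new reading comes with each control period).
- viewer.read_camera(name): name is "side" or "top" or "wrist"; returns a dict with "img" (480x640x3 uint8, red, green, blue), "z_map" (480x640 float32, m along the optical axis (not along the pixel's ray), 0 where there is no reading), "fx", "fy", "cx", "cy" (pixels), "T" (4x4, takes a point from camera to world coordinates); the wrist camera has in their place "T_tool_cam" (4x4, takes a point from camera to tool coordinates, whose origin is the TCP and whose axes are the tool frame's). Camera axes: x right, y down, z forward; pixel columns grow to the right and rows downward; lengths in m; the calibration is good to about 2 mm. A picture is of the moment at which its call begins: read the wrist's pose just before it.
- bot.sign_off(): hands the job in, once; it reports no verdict.
Trained networks look in a picture, given as the dict that the camera call returned (one of the last four; its "shot" number tells which), for a name from the list of things; names that differ only in an ending like _2 or _b are one class to them, and where a whole thing is asked for, a point or a joint stands for the part that bears it (a point fixed in the world has none). Each returns a list of dicts, best first, with "confidence" (0 to 1); they miss things now and then, are a little off and sometimes report something else, mostly with a low value. They report only what shows in the picture. A call takes as long as a camera call.
- viewer.boxes_of(name, picture): "location" ([x, y, z] in m, in the coordinates of the camera as it stood for that picture, good to about 4 mm: the middle of the surface that is visible of it).
- viewer.masks_of(name, picture): "pixels" (480x640 bool, what is visible of it).
The state is a dict: "clock": time; "joint_pos": joint angles; "dq": joint speeds; "joint_efforts": joint torques, N m; "eef_pos": TCP position; "eef_rot": TCP orientation; "contact_force": force on the tool from outside, world axes, zero at the start; "wrist_torque": the same for the moment, N m; "grip_width": finger opening in m.
Only numpy, scipy, OpenCV 4.12 (cv2) and the standard library are available. Lean on these libraries where they do the work, as an engineer would, in place of code of your own. Each camera call takes 0.05 s, during which the arm holds its last target.

### The job

Lever the heavy black microscope base up to the top of its travel with the steel pry bar, its toe under the base's edge and the bar resting over the yellow fulcrum block; do not push or lift the base with the gripper itself. The base stays up by the stiffness of its guide posts: then push the red-headed lock pin fully home under the raised base, and after that swing its brass ring over the blue bracket until it lies down behind it. Leave the other things on the bench where they are; the bar may stay where it is or lie on the bench.

Things in the scene. Friction and masses are not known exactly. Their poses are not given: they have to be found in the camera images.
- stand: Fixed aluminium service stand, plate 130 x 265 x 8 mm. Origin on the bench under the centre of the microscope base, z up. Its y axis is the line of work: at -y the fulcrum block and the slot under the base, at +y the blue bracket and lock pin, all at x = 0. Bracket: 24 mm in x, y = +88 to +108 mm, top 57 mm above the bench. Two 12 mm guide posts at x = +-47, y = +40 mm, tops at 98 mm.
- mbase: Black cast base, 130 x 120 x 24 mm in stand x, y, z; origin at the centre of its underside, 34 mm above the bench when down; axes as the stand's. Rests on two rails at x = +-55 mm, 14 wide; between them the space under it is open, 26 mm high. On it a C-shaped limb within 20 mm of y = 0 (focus knobs to 36 mm at x = +50), top 245 mm above the bench, 22 more when raised.
- lip (a point): Middle of the lower edge of the base's -y side (stand y = -60 mm, 34 mm above the bench when the base is down): the bar's toe goes under here, 10 to 20 mm deep. Rises with the base. Axes as the stand's.
- lift (a joint): Height of the microscope base above its rest, m: 0 down, 0.022 at the top stop. The base weighs 1.4 to 1.8 kg and stiff posts add 20 N of friction, so raising it takes about 36 N at the lip (10 to 17 N at the end of the bar); it stays where it is left.
- fulcrum_top (a point): Middle of the fulcrum's rounded steel top (radius 10, 50 mm long in stand x), at stand y = -115 mm, 44 mm above the bench; the bar's underside rests on it. With its toe touching the lowered lip the bar slopes down to the toe by about 0.3 rad; with the base at the top, up to the toe by 0.1. Left alone there the bar stays: the handle's weight bears the toe up under the lip.
- bar: Loose steel pry bar, 260 x 20 mm, about 0.4 kg, lying flat on the bench at the start. Origin at mid length and width, on the flat underside; x axis to the toe, z out of the top. Toe: x = +80 to +130 mm, 6.5 mm thick; shaft 12 mm thick; green grip: x = -130 to -45 mm, 26 wide, 16 thick. Centre of mass near x = -19 mm: grip there, across the width.
- pin_face (a point): Centre of the outer (+y in the stand frame) end face of the lock pin's red head (18 mm diameter, 26 mm long, its axis along stand y, 45 mm above the bench). Push it towards the stand's -y. Axes as the stand's.
- pin (a joint): Travel of the lock pin, m: about 0 (out) to 0.030 (fully home, against its stop, tail 14 mm under the base). Needs about 4 N. The base blocks it unless raised by at least 15 mm. The pin is 8 mm thick.
- ring_bar (a point): Middle of the crossbar of the brass ring, a loop of 5 mm wire 37 mm wide hinged on the pin 32 mm inward of pin_face, the hinge along stand x at pin height; the crossbar is 38 mm from the hinge. It moves with the pin. At the start the ring stands up, leaning 0.26 rad away from the bracket. Turns with the ring.
- ring (a joint): Angle of the ring, rad: 0 standing up (leaning outward on its stop), upright at 0.26, 1.68 fully over, lying nearly level with its crossbar behind the bracket. It turns freely: pushed at its crossbar towards the stand's -y, past upright, it falls over by its own weight.
- eyepiece: Bystander: grey eyepiece, 32 mm diameter, 56 mm high, standing on the bench.
- objective: Bystander: brass objective lens, 26 mm diameter, 38 mm high, standing.
- spray: Bystander: clear bottle, 60 mm diameter, 140 mm high, standing.
- driver: Bystander: yellow-handled screwdriver, 170 mm long, lying near the robot on the left.
- driver2: Bystander: yellow-handled screwdriver, 150 mm long, lying on the right.
- tray: Bystander: white tray of screws, 130 x 100 x 22 mm.
- stageplate: Bystander: dark steel plate with a hole, 110 x 130 x 12 mm.
- fulcrum: The fulcrum block itself, yellow, 50 x 36 mm in the stand's x and y, fixed on the stand; its origin is at the centre of its underside, 8 mm above the bench, axes as the stand's.

How it is judged:
On the way, in this order (a step that is already met when the one before it is completed fails the run):
1. the base is raised at least 17 mm by the bar: the bar bears on the fulcrum and under the base (value of joint lift above 0.017 m and contact force between bar and fulcrum above 1 N and contact force between bar and mbase above 1 N), for 0.05 s.
2. the lock pin is pushed home under the raised base (value of joint pin above 0.027 m and value of joint lift above 0.0135 m), for 0.1 s.
3. the ring is swung over (value of joint ring above 1.5 rad and value of joint pin above 0.027 m), for 0.1 s.
At the end, for the whole second after the job is handed in: The base is still raised by at least 13.5 mm, the lock pin is within 3 mm of fully home, the ring lies over behind the bracket (within 0.18 rad of its end), and the bar is at rest on the stand or the bench (all of step 3 and value of joint lift above 0.0135 m and linear speed of bar below 0.02 m/s and height (world z) of bar above -0.01 m); the robot touches nothing.
It fails at once if the robot itself pushes on the microscope base with more than 6 N (contact force between any of the arm, the fingers and mbase above 6 N).
It fails at once if a bystander is moved by more than 30 mm (distance of any of eyepiece, objective, spray, driver, driver2, tray, stageplate from where it was at the start of the episode above 0.03 m).
It also fails if it takes over 67 s, if anything falls off the work surface, if the arm or the gripper's body presses on something with over 40 N, if the wrist force passes 120 N, or if a joint passes its speed limit or range.

## Working session

There is one attempt and no reset: what is moved stays moved. The work goes in short steps, Python scripts to look and compute and a tool call to move; the robot and the scene stay as the last step left them, time stands still between calls to the robot, and variables do not carry over. Pictures are saved under pics/ and viewed, and the job is handed in when it is done.

Besides the shell and the picture viewer there is one more tool, called after "Emit:" in YAML: its name, and indented under it one key for each argument. servo_tool: Moves the arm, as the interface text tells. Its arguments: {"type":"object","properties":{"moves":{"type":"array"},"squeeze":{"type":"number"}},"required":["moves"]}

```bash
ls; mkdir -p pics
cat > h.py <<'E'
import numpy as np, cv2
from station import status, viewer, bot
from scipy.spatial.transform import Rotation as R
def st():
    s=status.read_state(); return s
def cam(n,fn=None):
    s=status.read_state(); c=viewer.read_camera(n)
    if n=='wrist':
        T=np.eye(4);T[:3,:3]=R.from_quat(s['eef_rot']).as_matrix();T[:3,3]=s['eef_pos']
        c['W']=T@np.array(c['T_tool_cam'])
    else: c['W']=np.array(c['T'])
    if fn: cv2.imwrite('pics/'+fn,c['img'][:,:,::-1])
    return c
def w(c,p): return (c['W']@np.append(p,1))[:3]
def cloud(c):
    z=c['z_map'];v,u=np.mgrid[:480,:640]
    P=np.stack([(u-c['cx'])/c['fx']*z,(v-c['cy'])/c['fy']*z,z],-1)
    return P@c['W'][:3,:3].T+c['W'][:3,3]
def show(s):
    print(s['clock'],np.round(s['eef_pos'],4),np.round(s['eef_rot'],4),np.round(s['joint_pos'],3),np.round(s['contact_force'],1),s['grip_width'])
E
python3 - <<'E'
from h import *
show(st())
for n in ['top','side']:
    c=cam(n,n+'0.png'); print(n,np.round(c['W'],3).tolist(),c['fx'])
    for k in ['stand','mbase','fulcrum','bar','pin','ring','eyepiece','objective','spray','driver','driver2','tray','stageplate']:
        try:
            r=viewer.boxes_of(k,c)
            print(k,[(round(a['confidence'],2),np.round(w(c,a['location']),3).tolist()) for a in r[:2]])
        except Exception as e: print(k,e)
show(st())
E
```

```text
pics
0.0 [ 0.2191 -0.638   0.2306] [ 8.139e-01 -5.811e-01 -6.000e-04 -4.000e-04] [ 1.091  0.427  0.074  1.607 -0.034  1.111 -0.067] [ 0.6 -0.5  0.2] 0.08545076563740517
top [[0.029, -0.998, 0.062, 0.485], [-0.999, -0.03, -0.014, -0.048], [0.016, -0.062, -0.998, 1.444], [0.0, 0.0, 0.0, 1.0]] 621.5742900552385
stand [(0.87, [0.592, 0.105, 0.054])]
mbase [(0.63, [0.594, 0.107, 0.06])]
fulcrum [(0.77, [0.594, 0.001, 0.035])]
bar [(0.74, [0.42, -0.153, 0.012])]
pin [(0.53, [0.592, 0.26, 0.049]), (0.38, [0.69, -0.05, 0.026])]
ring []
eyepiece [(0.58, [0.704, 0.022, 0.059])]
objective [(0.51, [0.687, -0.05, 0.022]), (0.39, [0.59, 0.268, 0.076])]
spray [(0.55, [0.774, -0.162, 0.094]), (0.34, [0.59, 0.101, 0.053])]
driver [(0.58, [0.424, 0.18, 0.023])]
driver2 [(0.58, [0.424, 0.18, 0.023])]
tray [(0.73, [0.682, -0.332, 0.003])]
stageplate [(0.71, [0.504, -0.422, 0.022]), (0.67, [0.735, 0.249, 0.013])]
side [[-0.988, -0.06, 0.143, 0.412], [-0.153, 0.503, -0.851, 0.988], [-0.021, -0.862, -0.506, 0.707], [0.0, 0.0, 0.0, 1.0]] 512.1860821186406
stand [(0.88, [0.591, 0.149, 0.06]), (0.62, [0.605, 0.133, 0.069])]
mbase [(0.97, [0.6, 0.129, 0.071])]
fulcrum [(0.48, [0.602, 0.009, 0.041])]
bar [(0.9, [0.418, -0.157, 0.011]), (0.51, [0.599, 0.128, 0.073])]
pin [(0.79, [0.594, 0.272, 0.054])]
ring [(0.5, [0.593, 0.27, 0.074])]
eyepiece [(0.74, [0.708, 0.036, 0.041])]
objective []
spray [(0.59, [0.777, -0.146, 0.073])]
driver [(0.6, [0.423, 0.186, 0.019]), (0.54, [0.51, -0.409, 0.017])]
driver2 [(0.6, [0.423, 0.186, 0.019]), (0.54, [0.51, -0.409, 0.017])]
tray [(0.6, [0.593, 0.271, 0.053]), (0.58, [0.708, -0.346, 0.01])]
stageplate [(0.7, [0.738, 0.264, 0.012]), (0.65, [0.599, 0.129, 0.072])]
1.4 [ 0.2192 -0.6384  0.2313] [ 0.8139 -0.581  -0.     -0.    ] [ 1.09   0.426  0.074  1.606 -0.034  1.111 -0.067] [-0.1 -0.3  0.1] 0.08533722006967617
```

View pictures.

View pics/top0.png

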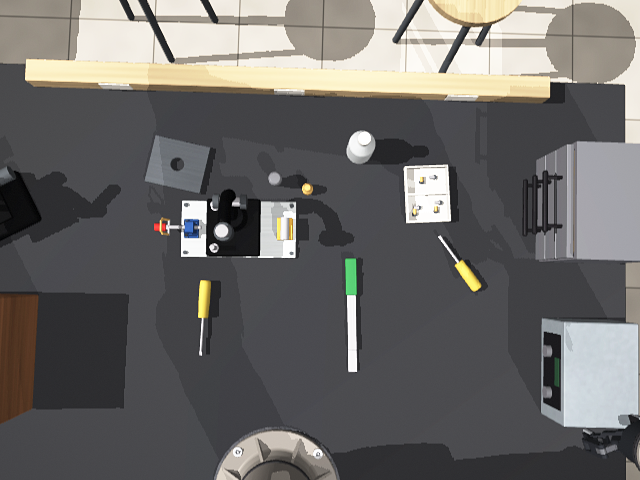

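View pics/side0.png

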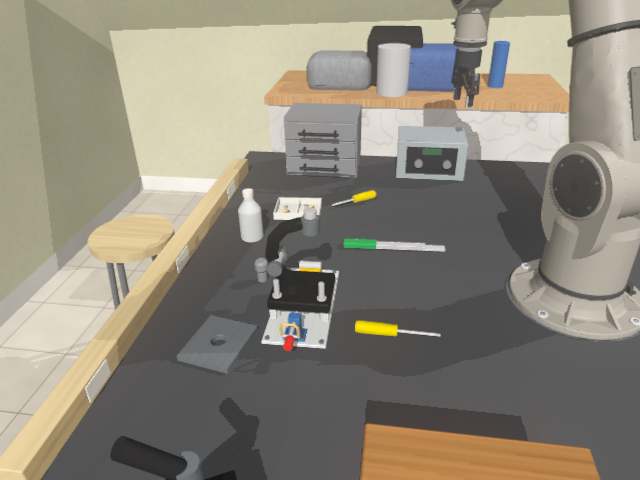

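Run:
```python
from h import *
c=cam('top'); P=cloud(c)
for k in ['stand','bar','fulcrum','mbase']:
    r=viewer.masks_of(k,c); m=r[0]['pixels']; q=P[m&(c['z_map']>0)]
    print(k,round(r[0]['confidence'],2),len(q),np.round(np.percentile(q,[2,50,98],axis=0),3).tolist())
    if k=='stand': S=q[(q[:,2]<.02)]
    if k=='bar': B=q
for n,q in [('stand',S),('bar',B)]:
    print(n,cv2.minAreaRect(q[:,:2].astype(np.float32)), np.median(q[:,2]))
# bar green
v,u=np.where(m*0==0)
rgb=c['img'].astype(int); r=viewer.masks_of('bar',c)[0]['pixels']
g=r&(rgb[...,1]>rgb[...,0]+40); print('grip',cv2.minAreaRect(P[g][:,:2].astype(np.float32)),np.median(P[g][:,2]))
# plate via depth
m=(P[...,2]>.003)&(P[...,2]<.016)&(P[...,0]>.5)&(P[...,0]<.68)&(P[...,1]>-.05)&(P[...,1]<.26)
q=P[m&(rgb.min(-1)>110)]
print('plate',cv2.minAreaRect(q[:,:2].astype(np.float32)),np.median(q[:,2]))
cv2.imwrite('pics/topz.png',cv2.resize(c['img'][180:280,140:380,::-1],(0,0),fx=3.3,fy=3.3,interpolation=cv2.INTER_CUBIC))
# wide side view
cs=cam('side'); cv2.imwrite('pics/sidez.png',cv2.resize(cs['img'][220:370,220:380,::-1],(0,0),fx=4,fy=4,interpolation=cv2.INTER_CUBIC))
```

```text
stand 0.68 6621 [[0.531, -0.019, 0.001], [0.591, 0.106, 0.053], [0.657, 0.265, 0.238]]
bar 0.58 1036 [[0.287, -0.172, 0.003], [0.42, -0.16, 0.012], [0.528, -0.144, 0.02]]
fulcrum 0.93 370 [[0.57, -0.019, 0.009], [0.595, -0.001, 0.037], [0.62, 0.016, 0.047]]
mbase 0.69 3194 [[0.532, 0.056, 0.051], [0.594, 0.105, 0.061], [0.654, 0.17, 0.243]]
stand ((0.606037974357605, 0.13385391235351562), (0.15884195268154144, 0.3209971487522125), 1.6931838989257812) 0.007706816956668527
bar ((0.40535375475883484, -0.1579018086194992), (0.25454333424568176, 0.026100510731339455), 1.3857005834579468) 0.01237147235863445
grip ((0.4913594424724579, -0.10808935761451721), (0.08044695109128952, 0.12136282026767731), 1.1982234716415405) 0.01587114914977117
plate ((0.6041366457939148, 0.11459032446146011), (0.15150189399719238, 0.2820494771003723), 0.19832193851470947) 0.007944802789110694
```

View pics/topz.png

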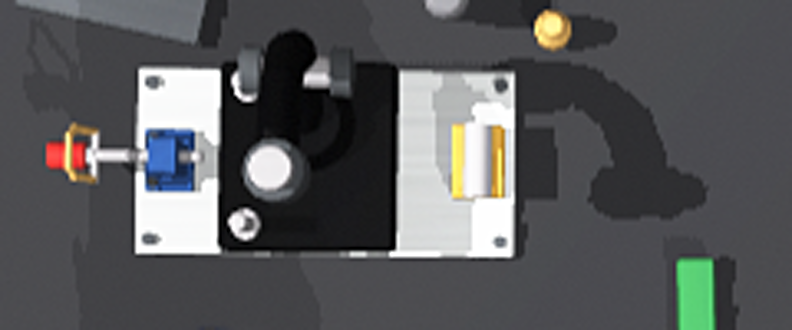

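View pics/sidez.png

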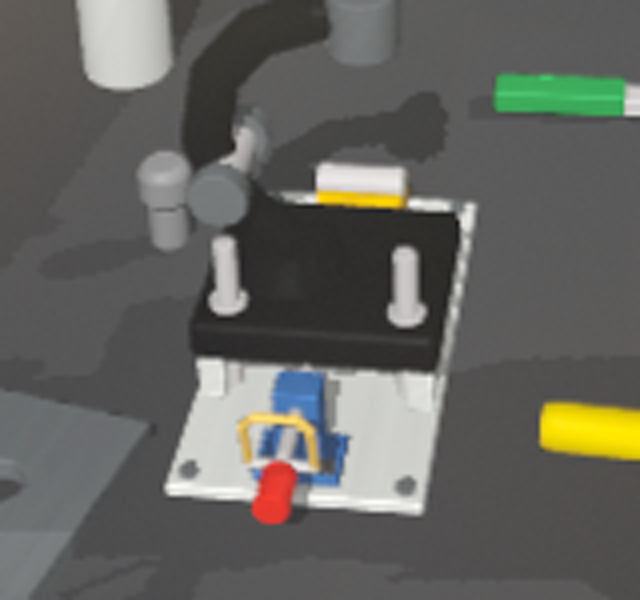

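```bash
cat >> h.py <<'E'
def px2w(c,u,v,z):
    d=c['W'][:3,:3]@np.array([(u-c['cx'])/c['fx'],(v-c['cy'])/c['fy'],1]); o=c['W'][:3,3]
    return o+d*(z-o[2])/d[2]
E
python3 - <<'E'
from h import *
c=cam('top')
for a,b in [(138,67),(514,71),(516,257),(135,256)]:
    print('plate',np.round(px2w(c,140+a/3.3,180+b/3.3,.008),4))
for a,b in [(465,125),(490,125),(465,198),(490,198)]: print('ful',np.round(px2w(c,140+a/3.3,180+b/3.3,.044),4))
for a,b in [(48,155)]: print('pin',np.round(px2w(c,140+a/3.3,180+b/3.3,.045),4))
P=cloud(c);rgb=c['img'].astype(int)
m=np.zeros((480,640),bool); m[250:380,335:365]=1
h=P[...,2]
for n,mm in [('grip',m&(rgb[...,1]>rgb[...,0]+50)),('shaft',m&(rgb.min(-1)>120))]:
    r=cv2.minAreaRect(np.argwhere(mm)[:,::-1].astype(np.float32)); print(n,r,np.median(h[mm]))
    for p in cv2.boxPoints(r): print(np.round(px2w(c,p[0],p[1],.014 if n=='grip' else .01),4))
cv2.imwrite('pics/barz.png',cv2.resize(c['img'][250:380,330:380,::-1],(0,0),fx=4.5,fy=4.5,interpolation=cv2.INTER_CUBIC))
E
```

```text
plate [0.657  0.2393 0.008 ]
plate [ 0.6624 -0.0244  0.008 ]
plate [ 0.5316 -0.0299  0.008 ]
plate [0.5244 0.2358 0.008 ]
ful [0.6197 0.0074 0.044 ]
ful [ 0.6203 -0.0097  0.044 ]
ful [0.5697 0.0057 0.044 ]
ful [ 0.5702 -0.0113  0.044 ]
pin [0.5903 0.2904 0.045 ]
grip ((350.5, 276.0), (36.0, 11.0), 90.0) 0.01537886922471654
[ 0.5345 -0.1419  0.014 ]
[ 0.5352 -0.1672  0.014 ]
[ 0.4526 -0.1693  0.014 ]
[ 0.4519 -0.144   0.014 ]
shaft ((351.5713806152344, 332.99853515625), (76.16780090332031, 8.692066192626953), 88.83085632324219) 0.010245929872022552
[ 0.4496 -0.1477  0.01  ]
[ 0.4506 -0.1677  0.01  ]
[ 0.2774 -0.1756  0.01  ]
[ 0.2764 -0.1558  0.01  ]
```

View pics/barz.png

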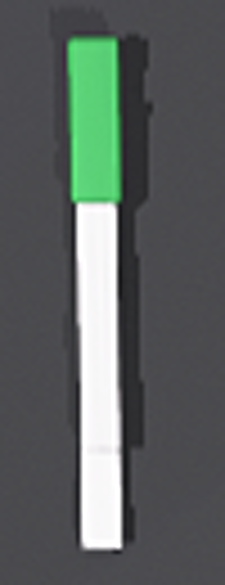

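Run:
```python
from h import *
c=cam('top')
for a,b in [(220,66),(397,66),(396,249),(219,249)]:
    print('base',np.round(px2w(c,140+a/3.3,180+b/3.3,.058),4))
for a,b in [(146,130),(193,130),(193,191),(146,191)]:
    print('brk',np.round(px2w(c,140+a/3.3,180+b/3.3,.03),4))
```

```text
base [0.6534 0.174  0.058 ]
base [0.6571 0.0542 0.058 ]
base [0.5329 0.0506 0.058 ]
base [0.5294 0.1697 0.058 ]
brk [0.6108 0.2276 0.03  ]
brk [0.6118 0.1952 0.03  ]
brk [0.5697 0.1935 0.03  ]
brk [0.5687 0.2258 0.03  ]
```

```bash
cat >> h.py <<'E'
O=np.array([.594,.1125,0]); YAW=.026
def sw(p): return O+R.from_euler('z',YAW).apply(p)   # stand->world
def down(phi,tilt=0,): # tool x at azimuth phi, z down; tilt about tool x
    x=np.array([np.cos(phi),np.sin(phi),0]); z=np.array([0,0,-1.])
    M=np.stack([x,np.cross(z,x),z],1)
    return R.from_matrix(M)*R.from_euler('x',tilt)
def rel(p,rot,s=None,p0=None,r0=None):
    s=s or status.read_state()
    p0=s['eef_pos'] if p0 is None else p0; r0=R.from_quat(s['eef_rot']) if r0 is None else r0
    d=r0.inv().apply(np.array(p)-p0); rv=(r0.inv()*rot).as_rotvec()
    return np.round(d,4).tolist(),np.round(rv,4).tolist()
E
python3 - <<'E'
from h import *
p0=np.array([.2192,-.6384,.2313]);p1=np.array([.4245,-.1588,.15])
for f,ph in [(.33,-1.241+1.0),(.66,-1.241+2.),(1,1.617)]:
    prev=0 if f==.33 else f-.33 if f<1 else .66
    r0=down(-1.241 + {.33:0,.66:1,1:2}[f])
    print(rel(p0+(p1-p0)*f,down(ph),p0=p0+(p1-p0)*prev,r0=r0))
E
```

```text
([-0.1278, -0.1154, 0.0268], [0.0, 0.0, -1.0])
([0.028, -0.1699, 0.0268], [0.0, 0.0, -1.0])
([0.1629, -0.0703, 0.0276], [0.0, 0.0, -0.858])
```

Emit:
servo_tool:
  moves: [-0.128, -0.115, 0.027, 0, 0, -1.0, 1, -0.128, -0.115, 0.027, 0, 0, -1.0, 1, -0.128, -0.115, 0.027, 0, 0, -1.0, 1, -0.128, -0.115, 0.027, 0, 0, -1.0, 1, -0.128, -0.115, 0.027, 0, 0, -1.0, 1, -0.128, -0.115, 0.027, 0, 0, -1.0, 1, -0.128, -0.115, 0.027, 0, 0, -1.0, 1]

```text
clock: 2.55
eef_pos: [0.2866, -0.4798, 0.2045]
eef_rot: [0.993, -0.116, 0.0, 0.0]
contact_force: [-0.8, 0.3, 0.5]
grip_width: 0.0851
```

Emit:
servo_tool:
  moves: [0.028, -0.17, 0.027, 0, 0, -1.0, 1, 0.028, -0.17, 0.027, 0, 0, -1.0, 1, 0.028, -0.17, 0.027, 0, 0, -1.0, 1, 0.028, -0.17, 0.027, 0, 0, -1.0, 1, 0.028, -0.17, 0.027, 0, 0, -1.0, 1, 0.028, -0.17, 0.027, 0, 0, -1.0, 1, 0.028, -0.17, 0.027, 0, 0, -1.0, 1]

```text
clock: 3.25
eef_pos: [0.3542, -0.3214, 0.1775]
eef_rot: [0.927, 0.374, 0.0, 0.0]
contact_force: [0.0, 0.2, 0.2]
grip_width: 0.0857
```

Run:
```python
from h import *
show(st()); print(rel([.4245,-.1588,.15],down(1.617)))
```

```text
3.25 [ 0.3542 -0.3214  0.1775] [9.275e-01 3.739e-01 1.000e-04 2.000e-04] [ 0.967  0.192 -0.404  2.071  0.097  0.895  1.275] [0.  0.2 0.2] 0.08574307443167618
([0.1634, -0.0684, 0.0275], [0.0004, 0.0002, -0.8505])
```

Emit:
servo_tool:
  moves: [0.163, -0.068, 0.028, 0, 0, -0.85, 1, 0.163, -0.068, 0.028, 0, 0, -0.85, 1, 0.163, -0.068, 0.028, 0, 0, -0.85, 1, 0.163, -0.068, 0.028, 0, 0, -0.85, 1, 0.163, -0.068, 0.028, 0, 0, -0.85, 1, 0.163, -0.068, 0.028, 0, 0, -0.85, 1, 0.163, -0.068, 0.028, 0, 0, -0.85, 1]

```text
clock: 3.95
eef_pos: [0.4254, -0.1598, 0.1494]
eef_rot: [0.692, 0.722, 0.0, 0.0]
contact_force: [0.3, -0.4, -0.5]
grip_width: 0.0856
```

Run:
```python
from h import *
show(st()); c=cam('wrist','w1.png')
r=viewer.masks_of('bar',c); print([round(a['confidence'],2) for a in r])
P=cloud(c); rgb=c['img'].astype(int); m=r[0]['pixels']
z=P[...,2]
for n,mm in [('grip',m&(rgb[...,1]>rgb[...,0]+50)),('shaft',m&(abs(rgb[...,1]-rgb[...,0])<25)&(rgb.min(-1)>120))]:
    q=P[mm]; q=q[(q[:,2]>.0)&(q[:,2]<.03)]; print(n,len(q),cv2.minAreaRect(q[:,:2].astype(np.float32)),np.median(q[:,2]),q.min(0),q.max(0))
```

```text
3.95 [ 0.4254 -0.1598  0.1494] [6.924e-01 7.215e-01 1.000e-04 0.000e+00] [ 0.801  0.224 -0.646  2.134  0.181  0.836  1.657] [ 0.3 -0.4 -0.5] 0.08560450995166324
[0.75]
grip 3920 ((0.49193504452705383, -0.15516121685504913), (0.08421183377504349, 0.026002636179327965), 2.5428898334503174) 0.0154918133544589 [ 0.4495241  -0.16982365  0.00203853] [ 0.53435705 -0.14061459  0.01780049]
shaft 8028 ((0.3681759536266327, -0.1605728566646576), (0.16439008712768555, 0.020130813121795654), 2.503277063369751) 0.011158340670707978 [ 2.85814838e-01 -1.74098053e-01  2.80456131e-04] [ 0.45058111 -0.1476034   0.014058  ]
```

View pics/w1.png

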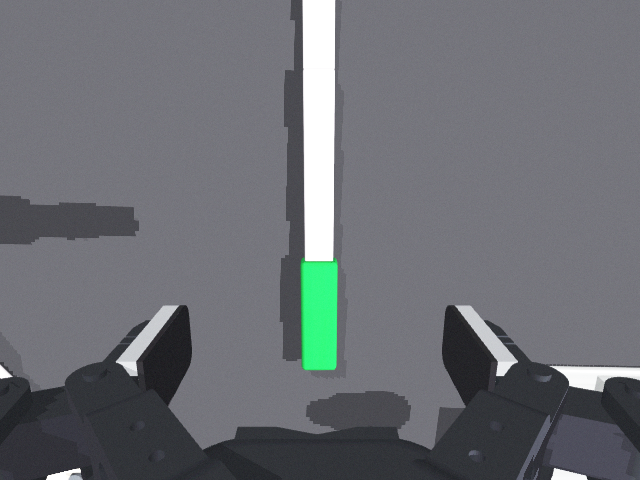

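Emit:
servo_tool:
  moves: [0.0015, -0.002, 0.05, 0, 0, 0, 1, 0.0015, -0.002, 0.1, 0, 0, 0, 1, 0.0015, -0.002, 0.13, 0, 0, 0, 1, 0.0015, -0.002, 0.1455, 0, 0, 0, 1, 0.0015, -0.002, 0.1455, 0, 0, 0, 1]

```text
clock: 4.55
eef_pos: [0.4221, -0.1581, 0.0021]
eef_rot: [0.694, 0.72, -0.001, -0.002]
contact_force: [0.8, 0.6, -0.2]
grip_width: 0.0852
```

Emit:
servo_tool:
  moves: [0, 0, 0, 0, 0, 0, -1, 0, 0, 0, 0, 0, 0, -1, 0, 0, 0, 0, 0, 0, -1, 0, 0, 0, 0, 0, 0, -1, 0, 0, 0, 0, 0, 0, -1, 0, 0, 0, 0, 0, 0, -1, 0, 0, 0, 0, 0, 0, -1, 0, 0, 0, 0, 0, 0, -1]
  squeeze: 80

```text
clock: 5.35
eef_pos: [0.4236, -0.1588, 0.0047]
eef_rot: [0.693, 0.721, -0.0, 0.001]
contact_force: [-4.2, 1.2, 19.1]
grip_width: 0.0177
```

Emit:
servo_tool:
  moves: [0, 0, -0.02, 0, 0, 0, -1, 0, 0, -0.06, 0, 0, 0, -1, 0, 0, -0.1, 0, 0, 0, -1, 0, 0, -0.1, 0, 0, 0, -1, 0, 0, -0.1, 0, 0, 0, -1]

```text
clock: 5.85
eef_pos: [0.4233, -0.1591, 0.1042]
eef_rot: [0.693, 0.72, -0.0, 0.001]
contact_force: [-0.3, -0.4, -5.8]
grip_width: 0.017
```

Run:
```python
from h import *
show(st()); c=cam('wrist','w2.png')
cs=cam('side','s2.png')
cv2.imwrite('pics/s2z.png',cv2.resize(cs['img'][150:300,300:460,::-1],(0,0),fx=4,fy=4,interpolation=cv2.INTER_CUBIC))
```

```text
5.85 [ 0.4233 -0.1591  0.1042] [ 0.6935  0.7205 -0.      0.0009] [ 0.78   0.297 -0.638  2.177  0.263  0.74   1.576] [-0.3 -0.4 -5.8] 0.016979793738202475
```

View pics/w2.png

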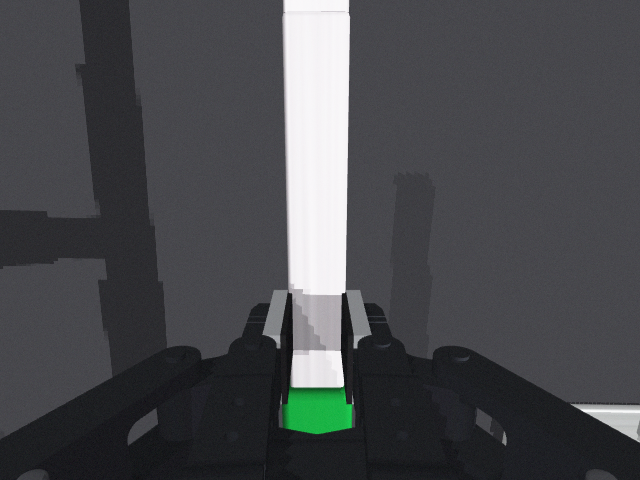

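View pics/s2z.png

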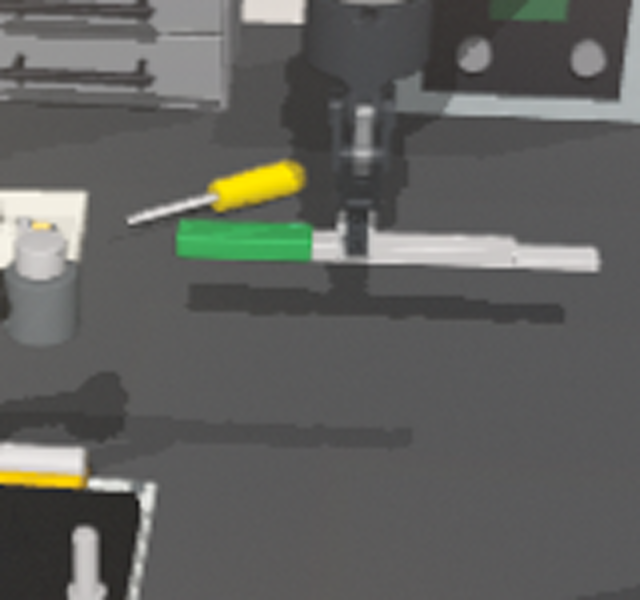

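Run:
```python
from h import *
c=cam('wrist'); W=c['W']; c['W']=np.array(c['T_tool_cam']); P=cloud(c)
m=np.zeros((480,640),bool); m[20:285,288:346]=1; m&=(c['img'].min(-1)>180)&(c['z_map']>0)
q=P[m]; print(len(q))
for lo in range(20,285,40):
    mm=m.copy(); mm[:lo]=0; mm[lo+40:]=0; a=P[mm]; print(lo,np.round(np.median(a,0),4), a[:,0].min().round(4),a[:,0].max().round(4))
# boundaries: thin toe step row 12, grip boundary row 388
for v in (6,10,14,380,386,392,400,430): print(v,np.round(P[v,318],4))
A=np.c_[q[:,1],np.ones(len(q))]; print('z vs y',np.linalg.lstsq(A,q[:,2],rcond=None)[0],'x vs y',np.linalg.lstsq(A,q[:,0],rcond=None)[0])
```

```text
15244
20 [ 0.0004 -0.0905 -0.0068] -0.0082 0.0088
60 [ 0.0003 -0.0795 -0.0067] -0.0084 0.009
100 [ 0.0005 -0.0678 -0.0068] -0.0086 0.0093
140 [ 0.0005 -0.0558 -0.0068] -0.0089 0.0094
180 [ 0.0005 -0.043  -0.0067] -0.0091 0.0097
220 [ 0.0005 -0.0296 -0.0067] -0.0092 0.01
260 [ 0.0005 -0.0182 -0.0067] -0.0091 0.0102
6 [ 0.0007 -0.1005 -0.0022]
10 [ 0.0007 -0.0996 -0.0016]
14 [ 0.0007 -0.0974 -0.0065]
380 [ 0.0009  0.0242 -0.0059]
386 [ 0.0009  0.0267 -0.006 ]
392 [ 0.0009  0.0271 -0.009 ]
400 [ 0.0009  0.0291 -0.0109]
430 [ 0.0009  0.0418 -0.011 ]
z vs y [ 0.00041208 -0.00672046] x vs y [0.00261153 0.00050199]
```

```bash
cat >> h.py <<'E'
def tcp_for(theta,cl,tipy,back=0,up=0):
    """tool pose s.t. bar slopes down to toe by theta, clearance cl over fulcrum, toe underside tip at stand y tipy"""
    u=np.array([0,np.cos(theta),-np.sin(theta)]);n=np.array([0,np.sin(theta),np.cos(theta)])
    k=np.array([0,-.115,.034])+(.010+cl)*n
    T=k+u*((tipy-k[1])/u[1])-u*back+np.array([0,0,up])
    p=T-u*.1485+n*.0050   # TCP is 5 mm above underside
    return sw(p),down(YAW,-theta),T
E
python3 - <<'E'
from h import *
s=st();show(s);c=cam('wrist');print(np.round(c['T_tool_cam'],3).tolist())
print(rel([.6,-.16,.2],down(YAW)))
for a in [(.40,.003,-.045,.06,.06),(.40,.003,-.045,.06,0),(.40,.003,-.045,0,0)]:
    p,r,T=tcp_for(*a); print(np.round(p,4),np.round(T,4),rel(p,r,p0=np.array([.6,-.16,.2]),r0=down(YAW)))
E
```

```text
6.0 [ 0.4223 -0.1583  0.1026] [ 6.932e-01  7.208e-01 -4.000e-04 -1.000e-03] [ 0.778  0.3   -0.637  2.178  0.263  0.74   1.576] [-0.3 -0.2 -3.8] 0.01693599084248034
[[1.0, 0.0, -0.0, 0.0], [-0.0, 0.964, 0.265, -0.066], [0.0, -0.265, 0.964, -0.142], [0.0, 0.0, 0.0, 1.0]]
([-0.0087, 0.1771, -0.0978], [-0.0025, 0.0007, 1.5841])
[ 0.6001 -0.1225  0.1643] [ 0.     -0.1003  0.1019] ([0.0011, -0.0375, 0.0357], [-0.4, 0.0, -0.0])
[ 0.6001 -0.1225  0.1043] [ 0.     -0.1003  0.0419] ([0.0011, -0.0375, 0.0957], [-0.4, 0.0, -0.0])
[ 0.5987 -0.0673  0.081 ] [ 0.     -0.045   0.0185] ([0.0011, -0.0927, 0.119], [-0.4, 0.0, -0.0])
```

Emit:
servo_tool:
  moves: [0, 0.02, -0.05, 0, 0, 0.14, -1, -0.009, 0.06, -0.098, 0, 0, 0.3, -1, -0.009, 0.1, -0.098, 0, 0, 0.45, -1, -0.009, 0.14, -0.098, 0, 0, 0.6, -1, -0.009, 0.177, -0.098, 0, 0, 0.75, -1, -0.009, 0.177, -0.098, 0, 0, 0.9, -1, -0.009, 0.177, -0.098, 0, 0, 1.04, -1, -0.009, 0.177, -0.098, 0, 0, 1.18, -1]

```text
clock: 6.85
eef_pos: [0.6002, -0.16, 0.1997]
eef_rot: [0.978, 0.211, -0.001, -0.001]
contact_force: [-0.1, 0.4, -5.0]
grip_width: 0.017
```

Run:
```python
from h import *
show(st()); print(rel([.6,-.16,.2],down(YAW)))
c=cam('top');P=cloud(c); q=P.reshape(-1,3); s=R.from_euler('z',-YAW).apply(q-O)
for xl,xh in [(-.06,-.03),(-.03,0),(0,.03),(.03,.08)]:
    m=(s[:,0]>xl)&(s[:,0]<xh)&(s[:,1]>-.07)&(s[:,1]<.03)&(s[:,2]>.075); a=s[m]
    print(xl,len(a), np.round(a.min(0),3) if len(a) else '',np.round(a.max(0),3) if len(a) else '')
    b=a[a[:,1]<-.02]; print('  ',len(b),np.round(np.c_[b.min(0),b.max(0)],3).tolist() if len(b) else '')
```

```text
6.85 [ 0.6002 -0.16    0.1997] [ 9.776e-01  2.107e-01 -1.400e-03 -8.000e-04] [ 0.485  0.402 -0.423  1.739  0.186  1.044  0.422] [-0.1  0.4 -5. ] 0.016986427066890363
([-0.0001, -0.0001, -0.0003], [-0.0016, 0.0027, 0.3985])
-0.06 95 [-0.041 -0.015  0.192] [-0.03   0.019  0.248]
   0 
-0.03 262 [-0.03  -0.017  0.075] [-0.     0.021  0.249]
   0 
0 323 [ 0.    -0.024  0.075] [0.03  0.015 0.228]
   9 [[0.008, 0.028], [-0.024, -0.021], [0.076, 0.079]]
0.03 496 [ 0.03  -0.035  0.075] [0.072 0.03  0.215]
   110 [[0.03, 0.064], [-0.035, -0.02], [0.076, 0.14]]
```

Emit:
servo_tool:
  moves: [0, 0, 0, 0, 0, 0.14, -1, 0, 0, 0, 0, 0, 0.28, -1, 0, 0, 0, 0, 0.003, 0.399, -1, 0, 0, 0, 0, 0.003, 0.399, -1]

```text
clock: 7.3
eef_pos: [0.6001, -0.1603, 0.2006]
eef_rot: [1.0, 0.016, 0.001, -0.0]
contact_force: [0.3, 1.4, -3.7]
grip_width: 0.0171
```

Run:
```python
from h import *
show(st())
for a in [(.40,.002,-.047,.06,.05),(.40,.002,-.047,.06,0),(.40,.002,-.047,0,0)]:
    p,r,T=tcp_for(*a); print(np.round(p,4),np.round(T,4),rel(p,r))
```

```text
7.3 [ 0.6001 -0.1603  0.2006] [ 9.999e-01  1.580e-02  5.000e-04 -4.000e-04] [ 0.428  0.389 -0.347  1.745  0.149  1.033  0.061] [ 0.3  1.4 -3.7] 0.017141821432677482
[ 0.6002 -0.1245  0.1541] [ 0.     -0.1023  0.0916] ([0.0012, -0.0357, 0.0466], [-0.4008, -0.0022, 0.0054])
[ 0.6002 -0.1245  0.1041] [ 0.     -0.1023  0.0416] ([0.0011, -0.0357, 0.0966], [-0.4008, -0.0022, 0.0054])
[ 0.5987 -0.0693  0.0807] [ 0.     -0.047   0.0183] ([0.0014, -0.0909, 0.12], [-0.4008, -0.0022, 0.0054])
```

Emit:
servo_tool:
  moves: [0.001, -0.01, 0.01, -0.14, 0, 0.005, -1, 0.001, -0.025, 0.03, -0.28, 0, 0.005, -1, 0.001, -0.036, 0.047, -0.4, -0.002, 0.005, -1, 0.001, -0.036, 0.047, -0.4, -0.002, 0.005, -1, 0.001, -0.036, 0.047, -0.4, -0.002, 0.005, -1]

```text
clock: 7.8
eef_pos: [0.6004, -0.1223, 0.1535]
eef_rot: [0.98, 0.017, 0.002, 0.198]
contact_force: [-0.7, -0.6, -4.0]
grip_width: 0.0171
```

Run:
```python
from h import *
show(st())
for a in [(.40,.002,-.047,.06,0),(.40,.002,-.047,0,0)]:
    p,r,T=tcp_for(*a); print(np.round(p,4),np.round(T,4),rel(p,r))
c=cam('wrist','w3.png'); t=cam('top','t3.png'); P=cloud(c); rgb=c['img'].astype(int)
cv2.imwrite('pics/t3z.png',cv2.resize(t['img'][180:300,240:440,::-1],(0,0),fx=4,fy=4,interpolation=cv2.INTER_CUBIC))
r=viewer.masks_of('fulcrum',c)
if r:
    q=P[r[0]['pixels']&(c['z_map']>0)]; print(r[0]['confidence'],len(q)); s=R.from_euler('z',-YAW).apply(q-O); print(np.round(np.percentile(s,[1,50,99],axis=0),4))
    a=s[s[:,2]>np.percentile(s[:,2],80)]; print(np.round(np.percentile(a,[1,50,99],axis=0),4))
```

```text
7.8 [ 0.6004 -0.1223  0.1535] [0.9801 0.0169 0.0022 0.1979] [ 0.066  0.424 -0.24   1.867  0.595  1.005 -0.482] [-0.7 -0.6 -4. ] 0.017081070251745278
[ 0.6002 -0.1245  0.1041] [ 0.     -0.1023  0.0416] ([-0.0002, -0.0171, 0.0464], [-0.0015, -0.0009, 0.0083])
[ 0.5987 -0.0693  0.0807] [ 0.     -0.047   0.0183] ([0.0003, -0.0771, 0.0465], [-0.0015, -0.0009, 0.0083])
```

View pics/w3.png

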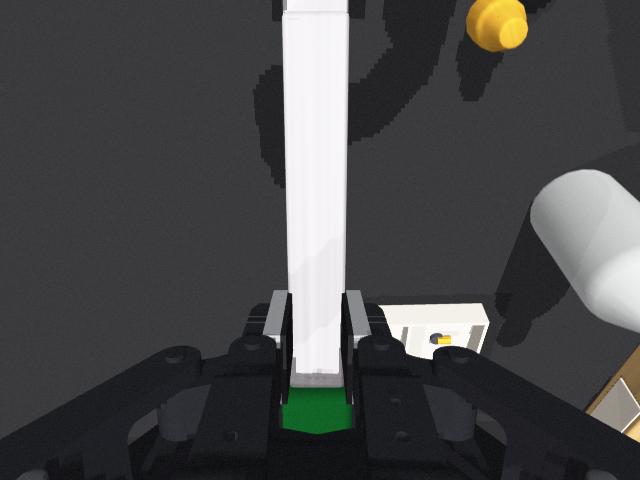

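View pics/t3z.png

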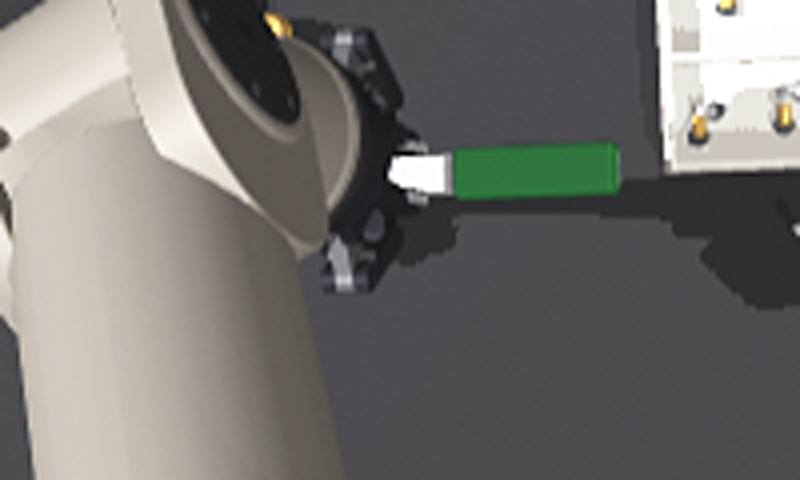

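Run:
```python
from h import *
cam('side','s3.png')
```

View pics/s3.png

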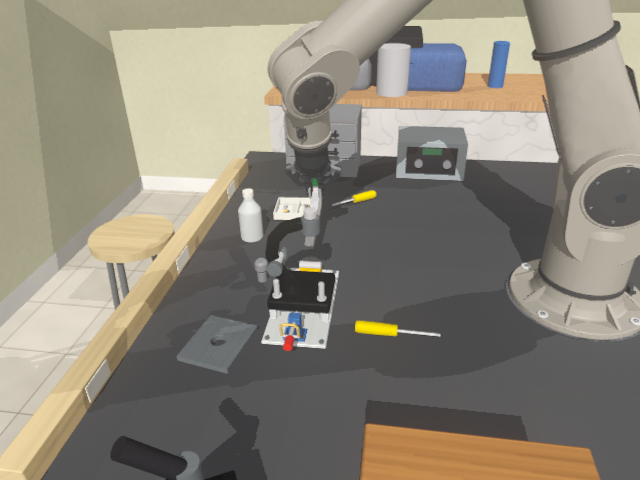

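View pics/t3.png

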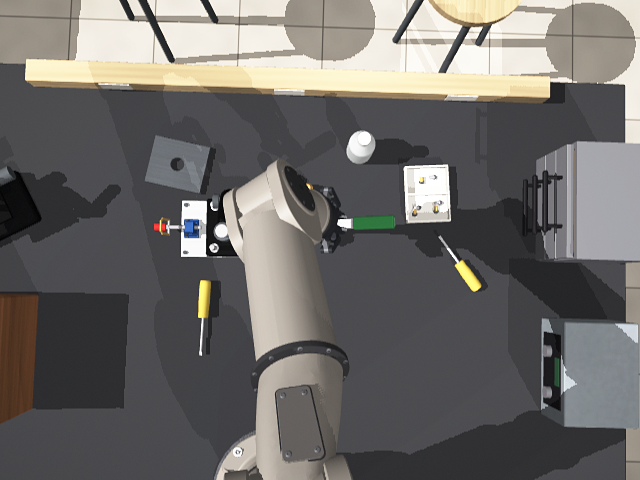

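Run:
```python
from h import *
c=cam('side');P=cloud(c); s=R.from_euler('z',-YAW).apply(P.reshape(-1,3)-O); ok=(c['z_map']>0).ravel()
for y0 in np.arange(-.16,.12,.02):
    m=ok&(s[:,1]>y0)&(s[:,1]<y0+.02)&(abs(s[:,0])<.12)&(s[:,2]>.252); 
    if m.sum(): print(round(y0,2),m.sum(),s[m][:,2].min().round(3),s[m][:,2].max().round(3))
```

```text
-0.16 473 0.261 0.567
-0.14 651 0.292 0.604
-0.12 1618 0.315 0.607
-0.1 2483 0.355 0.608
-0.08 2605 0.399 0.59
-0.06 1608 0.411 0.536
-0.04 387 0.445 0.514
```

Emit:
servo_tool:
  moves: [0, -0.01, 0.025, 0, 0, 0.008, -1, 0, -0.017, 0.0465, 0, 0, 0.008, -1, 0, -0.017, 0.0465, 0, 0, 0.008, -1, 0, -0.017, 0.0465, 0, 0, 0.008, -1]

```text
clock: 8.45
eef_pos: [0.6007, -0.1277, 0.106]
eef_rot: [0.98, 0.008, 0.004, 0.198]
contact_force: [-0.2, 0.3, -3.3]
grip_width: 0.0173
```

Run:
```python
from h import *
show(st())
for a in [(.40,.002,-.047,.06,0),(.40,.002,-.047,0,0)]:
    p,r,T=tcp_for(*a); print(np.round(p,4),np.round(T,4),rel(p,r))
cs=cam('side');cv2.imwrite('pics/s4z.png',cv2.resize(cs['img'][180:300,240:400,::-1],(0,0),fx=4.5,fy=4.5,interpolation=cv2.INTER_CUBIC))
cam('wrist','w4.png')
```

```text
8.45 [ 0.6007 -0.1277  0.106 ] [0.9801 0.0081 0.0041 0.1983] [ 0.058  0.485 -0.22   1.896  0.641  0.927 -0.556] [-0.2  0.3 -3.3] 0.017340771132132782
[ 0.6002 -0.1245  0.1041] [ 0.     -0.1023  0.0416] ([-0.0005, -0.0037, 0.0005], [-0.0007, -0.0011, -0.0097])
[ 0.5987 -0.0693  0.0807] [ 0.     -0.047   0.0183] ([-0.0011, -0.0637, 0.0005], [-0.0007, -0.0011, -0.0097])
```

View pics/s4z.png

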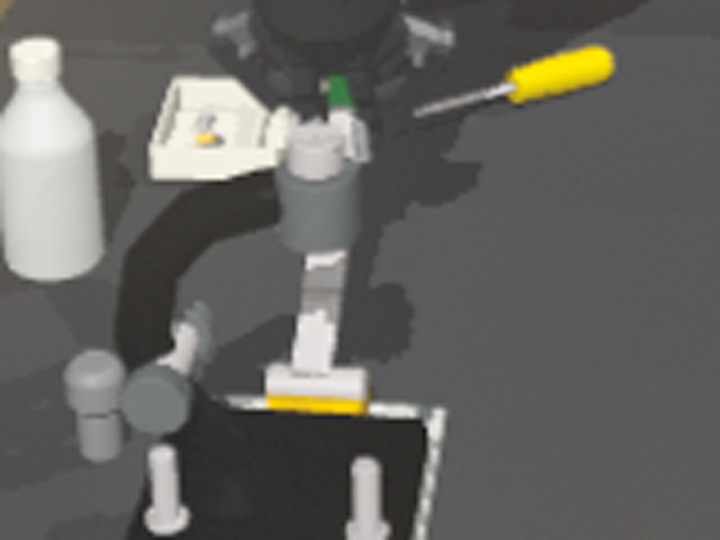

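View pics/w4.png

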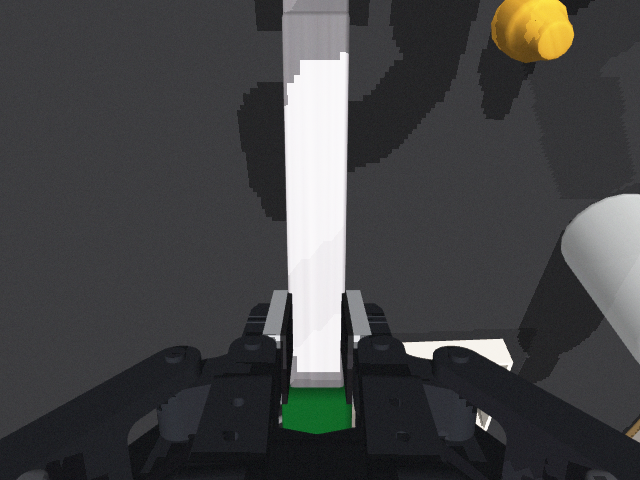

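```bash
cat >> h.py <<'E'
def proj(c,p):
    q=np.linalg.inv(c['W'])@np.append(p,1); return np.array([q[0]/q[2]*c['fx']+c['cx'],q[1]/q[2]*c['fy']+c['cy']])
def tool2w(t,s): return np.array(s['eef_pos'])+R.from_quat(s['eef_rot']).apply(t)
E
python3 - <<'E'
from h import *
s=st(); c=cam('side'); im=c['img'][:,:,::-1].copy()
k=8; big=cv2.resize(im[240:300,280:360],(0,0),fx=k,fy=k,interpolation=cv2.INTER_CUBIC)
def dot(p,col):
    q=(proj(c,p)-np.array([280,240])+.5)*k; cv2.circle(big,tuple(int(v) for v in q),3,col,-1)
for x in (-.01,.01):
    dot(tool2w([x,-.1485,.005],s),(0,0,255)); dot(tool2w([x,-.1485,-.0015],s),(0,255,255))
for x in (-.025,.025):
    dot(sw([x,-.115,.044]),(255,0,0)); dot(sw([x,-.105,.034]),(255,0,255))
for x in (-.065,0,.065): dot(sw([x,-.06,.058]),(0,255,0))
for p in ([-.065,.06,.058],[.065,.06,.058]): dot(sw(p),(0,255,0))
cv2.imwrite('pics/s5.png',big)
T=tool2w([0,-.1485,.005],s); print(R.from_euler('z',-YAW).apply(T-O))
E
```

```text
[ 0.00265547 -0.10500613  0.04448683]
```

View pics/s5.png

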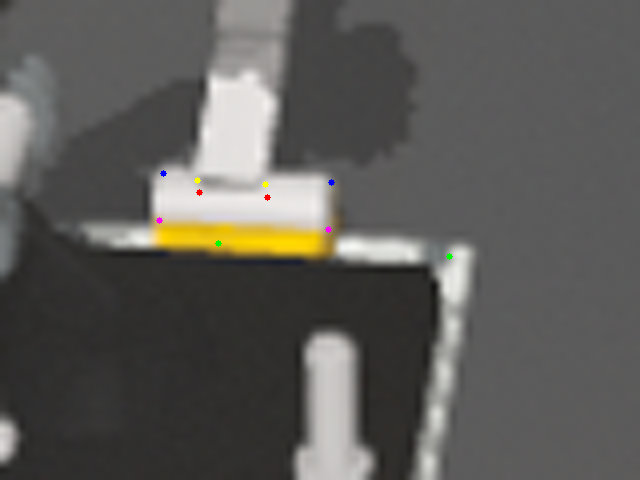

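Emit:
servo_tool:
  moves: [-0.001, -0.012, 0.001, 0, 0, -0.005, -1, -0.001, -0.024, 0.001, 0, 0, -0.005, -1, -0.001, -0.036, 0.001, 0, 0, -0.005, -1, -0.001, -0.044, 0.001, 0, 0, -0.005, -1]

```text
clock: 9.0
eef_pos: [0.599, -0.0847, 0.0868]
eef_rot: [0.98, 0.012, 0.004, 0.198]
contact_force: [0.9, -0.3, -4.1]
grip_width: 0.0171
```

Emit:
servo_tool:
  moves: [0, -0.006, 0, 0, 0, 0, -1, 0, -0.012, 0, 0, 0, 0, -1, 0, -0.018, 0, 0, 0, 0, -1, 0, -0.02, 0, 0, 0, 0, -1, 0, -0.02, 0, 0, 0, 0, -1]

```text
clock: 9.5
eef_pos: [0.5987, -0.0682, 0.0795]
eef_rot: [0.98, 0.011, 0.004, 0.198]
contact_force: [-0.4, -0.2, -4.2]
grip_width: 0.0173
```

Run:
```python
from h import *
for i in range(3):
    s=st(); c=cam('side' if i else 'wrist','s6.png' if i else 'w6.png'); show(s)
    T=tool2w([0,-.1485,.005],s); print(R.from_euler('z',-YAW).apply(T-O), R.from_quat(s['eef_rot']).apply([0,-1,0]))
    print(rel(*tcp_for(.40,.002,-.046)[:2]))
im=c['img'][:,:,::-1]
cv2.imwrite('pics/s6z.png',cv2.resize(im[210:330,240:380],(0,0),fx=5,fy=5,interpolation=cv2.INTER_CUBIC))
```

```text
9.5 [ 0.5987 -0.0682  0.0795] [0.9801 0.0111 0.0038 0.1983] [-0.03   0.525 -0.236  1.906  0.653  0.927 -0.671] [-0.4 -0.2 -4.2] 0.01730346219032288
[ 0.00052384 -0.04586118  0.01717752] [-0.02018298  0.92110819 -0.38878317]
([0.0, 0.0, -0.0007], [-0.0006, -0.0017, -0.0042])
9.55 [ 0.5987 -0.0685  0.0797] [0.9801 0.0109 0.0038 0.1984] [-0.03   0.525 -0.235  1.905  0.653  0.927 -0.671] [-0.4  0.4 -4.3] 0.01673362500728493
[ 0.00061547 -0.04623426  0.01729366] [-0.01977581  0.92106861 -0.38889784]
([0.0001, -0.0002, -0.0007], [-0.0004, -0.0016, -0.0044])
9.6 [ 0.5987 -0.0687  0.0797] [0.9801 0.0108 0.0038 0.1984] [-0.03   0.525 -0.235  1.906  0.653  0.927 -0.671] [-1.   0.1 -3.5] 0.016962350890001504
[ 0.00060213 -0.04643979  0.01732594] [-0.01956297  0.92102749 -0.38900598]
([0.0, -0.0002, -0.0007], [-0.0005, -0.0017, -0.0046])
```

View pics/s6z.png

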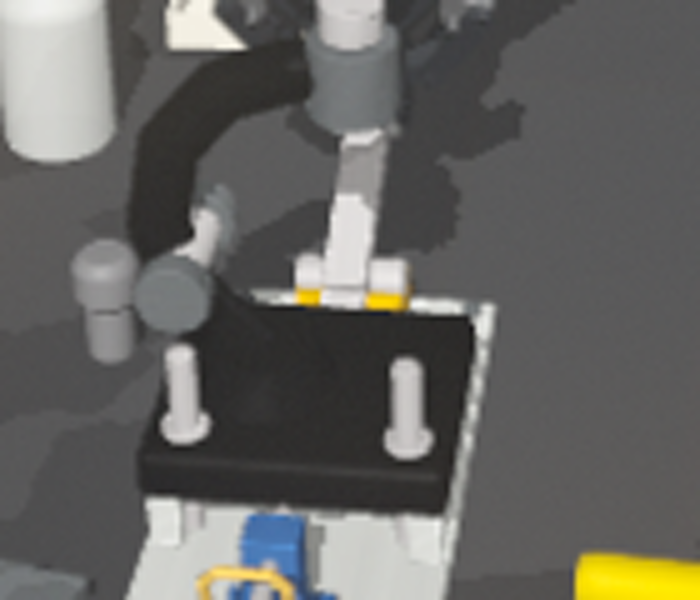

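View pics/w6.png

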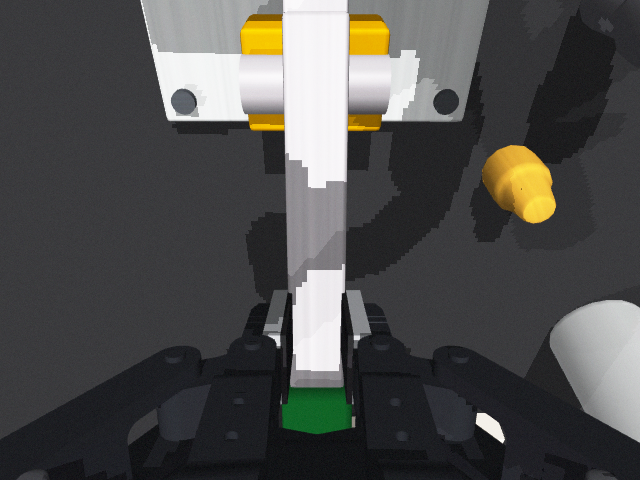

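Run:
```python
from h import *
print(rel(*tcp_for(.31,0.000,-.046)[:2]))
print(rel(*tcp_for(.36,0.0005,-.046)[:2]))
```

```text
([0.0, 0.0014, 0.0085], [0.0895, -0.0019, -0.0045])
([0.0, 0.0004, 0.004], [0.0395, -0.0018, -0.0045])
```

Emit:
servo_tool:
  moves: [0, 0.0005, 0.004, 0.04, 0, 0, -1, 0, 0.001, 0.0065, 0.07, 0, 0, -1, 0, 0.0014, 0.0085, 0.09, 0, 0, -1, 0, 0.0014, 0.0085, 0.09, 0, 0, -1, 0, 0.0014, 0.0085, 0.09, 0, 0, -1]

```text
clock: 10.15
eef_pos: [0.5988, -0.0733, 0.0725]
eef_rot: [0.988, 0.011, 0.003, 0.154]
contact_force: [-0.4, -0.8, -3.5]
grip_width: 0.0167
```

Emit:
servo_tool:
  moves: [0, 0, 0.0015, 0.01, 0, 0, -1, 0, 0, 0.003, 0.02, 0, 0, -1, 0, 0, 0.003, 0.02, 0, 0, -1]

```text
clock: 10.45
eef_pos: [0.5993, -0.0733, 0.0703]
eef_rot: [0.99, 0.011, 0.004, 0.144]
contact_force: [-3.8, 4.6, 13.6]
grip_width: 0.0169
```

Emit:
servo_tool:
  moves: [0, 0, 0.0015, 0.015, 0, 0, -1, 0, 0, 0.003, 0.03, 0, 0, -1, 0, 0, 0.003, 0.03, 0, 0, -1]

```text
clock: 10.75
eef_pos: [0.5994, -0.0742, 0.0679]
eef_rot: [0.992, 0.011, 0.004, 0.129]
contact_force: [-5.5, 4.1, 20.2]
grip_width: 0.0171
```

Run:
```python
from h import *
s=st();show(s)
print(R.from_quat(s['eef_rot']).apply([0,-1,0]))
for th in (.26,.22,.18,.14,.1,.05,0,-.05,-.1,-.12):
    print(th,rel(*tcp_for(th,0,-.046)[:2],s=s))
```

```text
10.75 [ 0.5994 -0.0742  0.0679] [0.9916 0.0113 0.0038 0.129 ] [ 0.094  0.522 -0.285  1.906  0.546  0.842 -0.525] [-5.5  4.1 20.2] 0.017106375552226015
[-0.02134928  0.9664627  -0.25591809]
0.26 ([-0.0005, 0.0016, -0.0007], [-0.0012, -0.0037, -0.0038])
0.22 ([-0.0005, 0.0025, 0.0025], [0.0388, -0.0038, -0.0037])
0.18 ([-0.0005, 0.003, 0.0057], [0.0788, -0.0039, -0.0036])
0.14 ([-0.0006, 0.0033, 0.009], [0.1188, -0.0039, -0.0036])
0.1 ([-0.0006, 0.0034, 0.0122], [0.1588, -0.004, -0.0035])
0.05 ([-0.0006, 0.0032, 0.0163], [0.2088, -0.0041, -0.0034])
0 ([-0.0006, 0.0026, 0.0202], [0.2588, -0.0042, -0.0033])
-0.05 ([-0.0006, 0.0016, 0.0241], [0.3088, -0.0043, -0.0032])
-0.1 ([-0.0006, 0.0003, 0.0278], [0.3588, -0.0043, -0.0031])
-0.12 ([-0.0006, -0.0003, 0.0292], [0.3788, -0.0044, -0.003])
```

Emit:
servo_tool:
  moves: [0, 0.0005, 0.0032, 0.04, 0, 0, -1, 0, 0.001, 0.0064, 0.08, 0, 0, -1, 0, 0.0015, 0.0097, 0.12, 0, 0, -1, 0, 0.0015, 0.0097, 0.12, 0, 0, -1]

```text
clock: 11.15
eef_pos: [0.5999, -0.0777, 0.0587]
eef_rot: [0.998, 0.011, 0.004, 0.068]
contact_force: [-3.6, 5.1, 15.0]
grip_width: 0.0174
```

Run:
```python
from h import *
s=st();show(s)
print(R.from_quat(s['eef_rot']).apply([0,-1,0]))
c=cam('side');s=st(); im=c['img'][:,:,::-1]
cv2.imwrite('pics/s7z.png',cv2.resize(im[210:330,240:380],(0,0),fx=5,fy=5,interpolation=cv2.INTER_CUBIC))
c=cam('wrist','w7.png'); W=c['W']; c['W']=np.array(c['T_tool_cam']); P=cloud(c)
m=np.zeros((480,640),bool); m[20:285,290:344]=1; q=P[m&(c['z_map']>0)&(c['img'].min(-1)>120)]
A=np.c_[q[:,1],np.ones(len(q))]; print('z vs y',np.linalg.lstsq(A,q[:,2],rcond=None)[0],'x vs y',np.linalg.lstsq(A,q[:,0],rcond=None)[0])
```

```text
11.15 [ 0.5999 -0.0777  0.0587] [0.9976 0.0114 0.0035 0.0681] [ 0.211  0.532 -0.341  1.899  0.44   0.789 -0.384] [-3.6  5.1 15. ] 0.01742057065803778
[-0.02231283  0.99045624 -0.13600948]
z vs y [ 0.00710025 -0.00676478] x vs y [-0.00229786  0.00030996]
```

View pics/s7z.png

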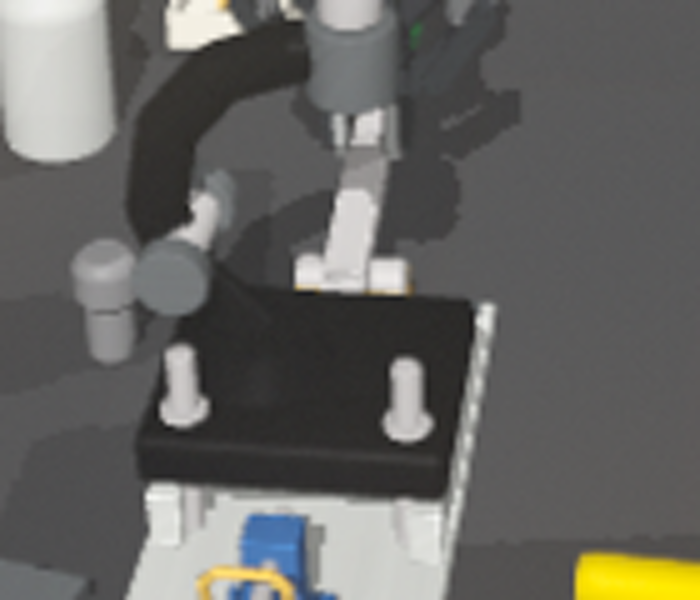

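View pics/w7.png

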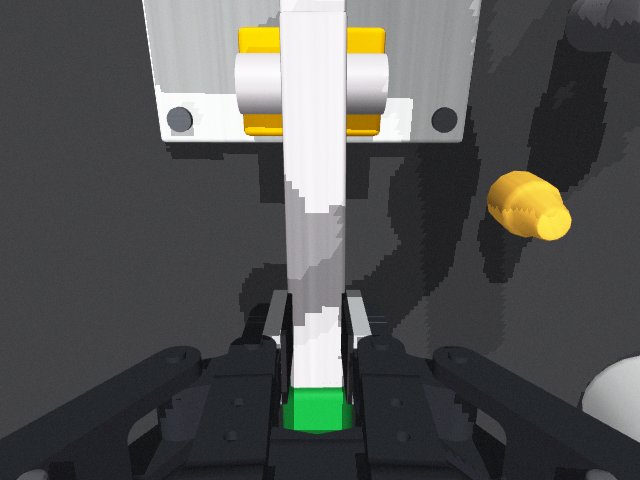

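Emit:
servo_tool:
  moves: [0, 0, 0.0032, 0.04, 0, 0, -1, 0, 0, 0.0073, 0.09, 0, 0, -1, 0, -0.0005, 0.0112, 0.14, 0, 0, -1, 0, -0.0015, 0.0151, 0.19, 0, 0, -1, 0, -0.0015, 0.0151, 0.19, 0, 0, -1]

```text
clock: 11.75
eef_pos: [0.6003, -0.0801, 0.0438]
eef_rot: [1.0, 0.011, 0.003, -0.026]
contact_force: [-2.8, -3.6, 18.7]
grip_width: 0.0168
```

Emit:
servo_tool:
  moves: [0, -0.0005, 0.0015, 0.02, 0, 0, -1, 0, -0.001, 0.003, 0.04, 0, 0, -1, 0, -0.001, 0.003, 0.04, 0, 0, -1]

```text
clock: 12.05
eef_pos: [0.6006, -0.0799, 0.0412]
eef_rot: [0.999, 0.011, 0.003, -0.045]
contact_force: [-3.7, -9.0, 23.2]
grip_width: 0.0169
```

Run:
```python
from h import *
s=st();show(s)
print(R.from_quat(s['eef_rot']).apply([0,-1,0]))
c=cam('side');s=st(); im=c['img'][:,:,::-1].copy(); P=cloud(c)
big=cv2.resize(im[210:330,240:380],(0,0),fx=5,fy=5,interpolation=cv2.INTER_CUBIC)
for h,col in ((.058,(0,255,0)),(.075,(0,255,255)),(.080,(0,0,255))):
  for p in ([-.065,.06,h],[.065,.06,h],[-.065,-.06,h],[.065,-.06,h]):
    q=(proj(c,sw(p))-np.array([240,210])+.5)*5; cv2.circle(big,tuple(int(v) for v in q),3,col,-1)
cv2.imwrite('pics/s8z.png',big)
S=R.from_euler('z',-YAW).apply(P.reshape(-1,3)-O); dark=(c['img'].max(-1)<60).ravel()
m=dark&(abs(S[:,0])<.04)&(S[:,1]>.045)&(S[:,1]<.058)&(S[:,2]>.04); print('top z',np.median(S[m][:,2]),m.sum())
c=cam('wrist','w8.png'); W=c['W']; c['W']=np.array(c['T_tool_cam']); P=cloud(c)
m=np.zeros((480,640),bool); m[20:285,290:344]=1; q=P[m&(c['z_map']>0)&(c['img'].min(-1)>120)]
A=np.c_[q[:,1],np.ones(len(q))]; print('z vs y',np.linalg.lstsq(A,q[:,2],rcond=None)[0],'x vs y',np.linalg.lstsq(A,q[:,0],rcond=None)[0])
```

```text
12.05 [ 0.6006 -0.0799  0.0412] [ 0.9989  0.011   0.0026 -0.0447] [ 0.436  0.591 -0.47   1.873  0.246  0.744 -0.124] [-3.7 -9.  23.2] 0.01694506154630321
[-0.02212505  0.99576062  0.08928195]
top z 0.0803731245541106 161
z vs y [-0.00071327 -0.00672628] x vs y [0.00025301 0.00050535]
```

View pics/s8z.png

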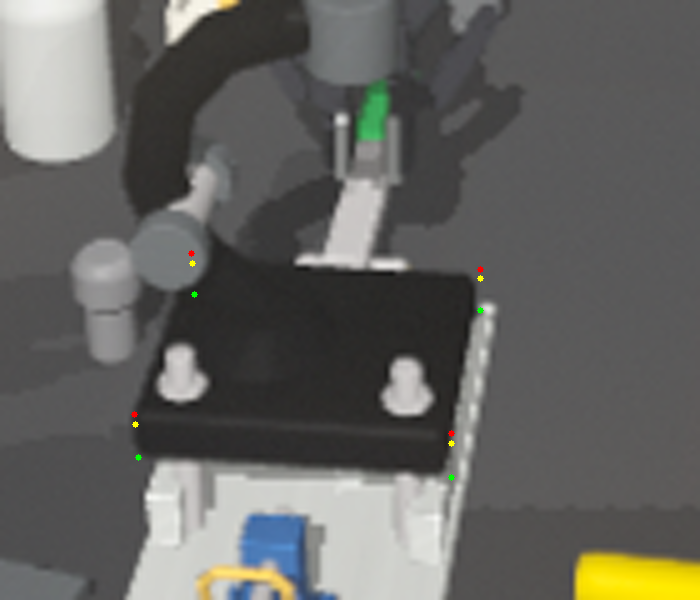

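Emit:
servo_tool:
  moves: [0, 0, 0.001, 0.012, 0, 0, -1, 0, 0, 0.001, 0.012, 0, 0, -1]

```text
clock: 12.35
eef_pos: [0.6007, -0.0799, 0.0406]
eef_rot: [0.999, 0.011, 0.003, -0.05]
contact_force: [-5.4, -8.9, 29.1]
grip_width: 0.0173
```

Emit:
servo_tool:
  moves: [0, 0, 0, 0, 0, 0, -0.2, 0, 0, 0, 0, 0, 0, 0.2, 0, 0, 0, 0, 0, 0, 0.4, 0, 0, 0, 0, 0, 0, 0.4, 0, 0, 0, 0, 0, 0, 0.4, 0, 0, -0.01, 0, 0, 0, 0.4, 0, 0, -0.03, 0, 0, 0, 0.4, 0, 0, -0.06, 0, 0, 0, 0.4]

```text
clock: 13.15
eef_pos: [0.5981, -0.0839, 0.0983]
eef_rot: [0.999, 0.012, -0.0, -0.052]
contact_force: [0.4, -0.2, -0.1]
grip_width: 0.0597
```

Run:
```python
from h import *
s=st();show(s)
c=cam('side','s9.png'); im=c['img'][:,:,::-1].copy(); P=cloud(c)
cv2.imwrite('pics/s9z.png',cv2.resize(im[190:330,240:400],(0,0),fx=4.5,fy=4.5,interpolation=cv2.INTER_CUBIC))
S=R.from_euler('z',-YAW).apply(P.reshape(-1,3)-O); dark=(c['img'].max(-1)<60).ravel()
m=dark&(abs(S[:,0])<.04)&(S[:,1]>.045)&(S[:,1]<.058)&(S[:,2]>.04); print('top z',np.median(S[m][:,2]),m.sum())
print(s['contact_force'])
```

```text
13.15 [ 0.5981 -0.0839  0.0983] [ 9.986e-01  1.180e-02 -1.000e-04 -5.170e-02] [ 0.483  0.52  -0.51   1.841  0.189  0.851 -0.072] [ 0.4 -0.2 -0.1] 0.05972374510082281
top z 0.08074002607654505 157
[ 0.35697463 -0.15289323 -0.12640425]
```

View pics/s9z.png

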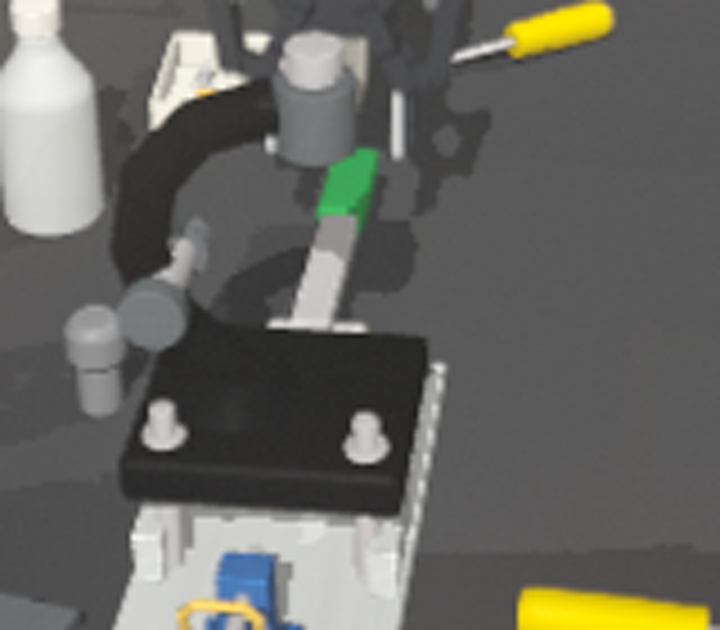

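Run:
```python
from h import *
s=st(); show(s)
p=np.array(s['eef_pos']); print(rel([p[0],p[1],.34],down(YAW)))
r=rel([.588,.335,.34],down(YAW),p0=np.array([p[0],p[1],.34]),r0=down(YAW)); print(r)
c=cam('side'); P=cloud(c); 
rgb=c['img'].astype(int); m=(rgb[...,0]>150)&(rgb[...,1]<70)&(rgb[...,2]<70)&(c['z_map']>0)
q=P[m]; S=R.from_euler('z',-YAW).apply(q-O); S=S[(abs(S[:,0])<.03)]; print(len(S),np.round(np.percentile(S,[1,10,50,90,99],axis=0),4))
```

```text
13.2 [ 0.6008 -0.0848  0.1038] [ 0.9986  0.0115  0.003  -0.0509] [ 0.485  0.513 -0.512  1.837  0.187  0.855 -0.071] [ 3.4 -0.9  5.8] 0.05989641348194277
([0.0017, -0.024, -0.235], [-0.1017, -0.0074, -0.0029])
([-0.0018, -0.42, 0.0], [0.0, 0.0, 0.0])
114 [[-0.0055  0.1351  0.0011]
 [-0.0041  0.1586  0.0419]
 [ 0.0013  0.1749  0.0515]
 [ 0.0069  0.1796  0.0552]
 [ 0.0098  0.1819  0.0565]]
```

Emit:
servo_tool:
  moves: [0, -0.003, -0.03, 0, 0, 0, 0.4, 0, -0.005, -0.05, -0.02, 0, 0, 0.2, 0, -0.01, -0.1, -0.05, 0, 0, -1, 0.001, -0.015, -0.15, -0.1, -0.007, -0.003, -1, 0.002, -0.02, -0.2, -0.1, -0.007, -0.003, -1, 0.002, -0.024, -0.235, -0.1, -0.007, -0.003, -1, 0.002, -0.024, -0.235, -0.1, -0.007, -0.003, -1]

```text
clock: 13.95
eef_pos: [0.6019, -0.0839, 0.3403]
eef_rot: [1.0, 0.013, 0.002, -0.001]
contact_force: [1.1, -0.6, -0.5]
grip_width: 0.0001
```

Emit:
servo_tool:
  moves: [0, -0.05, 0, 0, 0, 0, -1, 0, -0.1, 0, 0, 0, 0, -1, 0, -0.15, 0, 0, 0, 0, -1, -0.001, -0.2, 0, 0, 0, 0, -1, -0.001, -0.25, 0, 0, 0, 0, -1, -0.002, -0.3, 0, 0, 0, 0, -1, -0.002, -0.35, 0, 0, 0, 0, -1, -0.002, -0.4, 0, 0, 0, 0, -1]

```text
clock: 14.75
eef_pos: [0.5872, 0.3171, 0.3352]
eef_rot: [1.0, 0.013, -0.002, -0.001]
contact_force: [1.1, -0.7, 0.3]
grip_width: -0.0
```

Run:
```python
from h import *
s=st(); show(s)
print(rel([.588,.335,.12],down(YAW)))
c=cam('side'); im=c['img'][:,:,::-1]
cv2.imwrite('pics/s10.png',im); cam('top','t10.png')
```

```text
14.75 [0.5872 0.3171 0.3352] [ 0.9999  0.013  -0.002  -0.0011] [-0.112  0.421 -0.672  1.458  0.259  1.355 -0.77 ] [ 1.1 -0.7  0.3] -2.910485410585224e-05
([0.0021, -0.0174, 0.2152], [-0.0023, 0.004, -0.0])
```

View pics/s10.png

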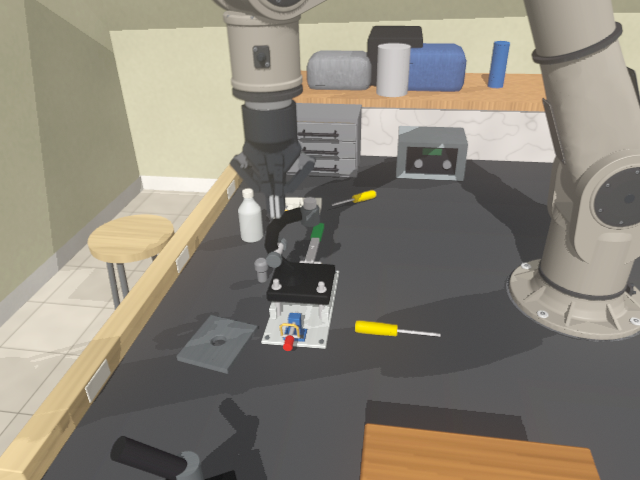

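Emit:
servo_tool:
  moves: [0.002, -0.017, 0.03, 0, 0.004, 0, -1, 0.002, -0.017, 0.08, 0, 0.004, 0, -1, 0.002, -0.017, 0.13, 0, 0.004, 0, -1, 0.002, -0.017, 0.18, 0, 0.004, 0, -1, 0.002, -0.017, 0.22, 0, 0.004, 0, -1, 0.002, -0.017, 0.265, 0, 0.004, 0, -1, 0.002, -0.017, 0.299, 0, 0.004, 0, -1, 0.002, -0.017, 0.299, 0, 0.004, 0, -1]

```text
clock: 15.65
eef_pos: [0.5853, 0.3313, 0.0315]
eef_rot: [1.0, 0.013, -0.003, 0.001]
contact_force: [-0.1, 0.5, -0.5]
grip_width: 0.0002
```

Run:
```python
from h import *
c=cam('side');s=st(); show(s); im=c['img'][:,:,::-1]
print(R.from_euler('z',-YAW).apply(np.array(s['eef_pos'])-O))
cv2.imwrite('pics/s11.png',cv2.resize(im[240:380,210:370],(0,0),fx=4.5,fy=4.5,interpolation=cv2.INTER_CUBIC))
```

```text
15.7 [0.5867 0.3325 0.0347] [ 9.999e-01  1.330e-02 -1.800e-03 -4.000e-04] [-0.209  0.705 -0.565  1.71   0.468  0.867 -0.949] [0.4 1.5 0.7] 5.200465945975069e-05
[-0.00157251  0.22009442  0.03474293]
```

View pics/s11.png

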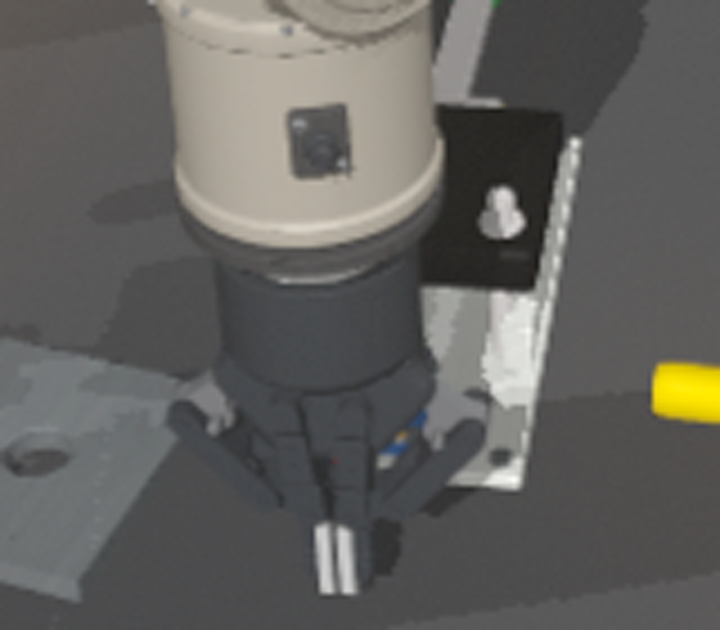

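Emit:
servo_tool:
  moves: [0, 0.015, 0, 0, 0, 0, -1, 0, 0.025, 0, 0, 0, 0, -1, 0, 0.032, 0, 0, 0, 0, -1, 0, 0.038, 0, 0, 0, 0, -1, 0, 0.044, 0, 0, 0, 0, -1]

```text
clock: 16.2
eef_pos: [0.5899, 0.2893, 0.0375]
eef_rot: [1.0, 0.013, 0.001, -0.002]
contact_force: [0.3, 3.9, 2.3]
grip_width: -0.0
```

Emit:
servo_tool:
  moves: [0, 0.005, 0, 0, 0, 0, -1, 0, 0.009, 0, 0, 0, 0, -1, 0, 0.012, 0, 0, 0, 0, -1]

```text
clock: 16.5
eef_pos: [0.5896, 0.277, 0.0364]
eef_rot: [1.0, 0.013, 0.0, -0.001]
contact_force: [0.9, 4.2, 2.2]
grip_width: -0.0
```

Emit:
servo_tool:
  moves: [0, 0.003, 0, 0, 0, 0, -1, 0, 0.005, 0, 0, 0, 0, -1, 0, 0.005, 0, 0, 0, 0, -1]

```text
clock: 16.8
eef_pos: [0.5895, 0.2758, 0.0366]
eef_rot: [1.0, 0.014, 0.001, -0.004]
contact_force: [2.8, 17.8, -5.5]
grip_width: -0.0
```

Emit:
servo_tool:
  moves: [0, 0.002, 0, 0, 0, 0, -1, 0, 0.002, 0, 0, 0, 0, -1]

```text
clock: 17.0
eef_pos: [0.5894, 0.2757, 0.0368]
eef_rot: [1.0, 0.015, 0.001, -0.005]
contact_force: [3.1, 26.0, -9.1]
grip_width: -0.0001
```

Emit:
servo_tool:
  moves: [0, -0.01, 0, 0, 0, 0, -1, 0, -0.03, 0, 0, 0, 0, -1, 0, -0.06, 0, 0, 0, 0, -1, 0, -0.09, 0, 0, 0, 0, -1, 0, -0.1, 0, 0, 0, 0, -1]

```text
clock: 17.5
eef_pos: [0.5858, 0.3732, 0.0363]
eef_rot: [1.0, 0.015, -0.0, -0.002]
contact_force: [0.6, 0.2, -0.2]
grip_width: 0.0002
```

Run:
```python
from h import *
c=cam('wrist','w12.png');s=st(); show(s); print(R.from_euler('z',-YAW).apply(np.array(s['eef_pos'])-O))
c=cam('side','s12f.png'); im=c['img'][:,:,::-1]; P=cloud(c)
cv2.imwrite('pics/s12.png',cv2.resize(im[240:380,210:370],(0,0),fx=4.5,fy=4.5,interpolation=cv2.INTER_CUBIC))
c=cam('top'); im=c['img'][:,:,::-1]
cv2.imwrite('pics/t12.png',cv2.resize(im[180:280,100:300],(0,0),fx=4,fy=4,interpolation=cv2.INTER_CUBIC))
```

```text
17.55 [0.5857 0.3736 0.0363] [ 9.999e-01  1.470e-02 -4.000e-04 -1.800e-03] [-0.268  0.727 -0.564  1.662  0.471  0.89  -0.989] [-1.3  0.5  0.7] -0.0001859065454643809
[-0.00148255  0.26120163  0.03629431]
```

View pics/s12.png

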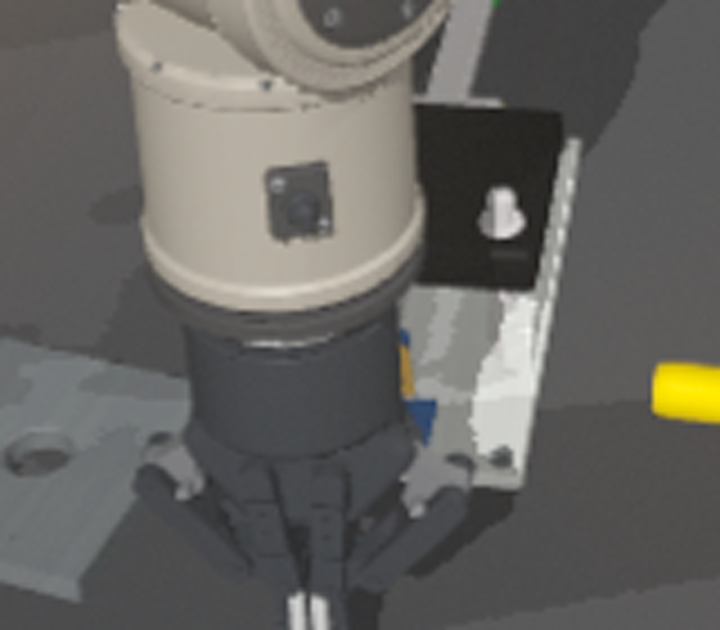

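View pics/t12.png

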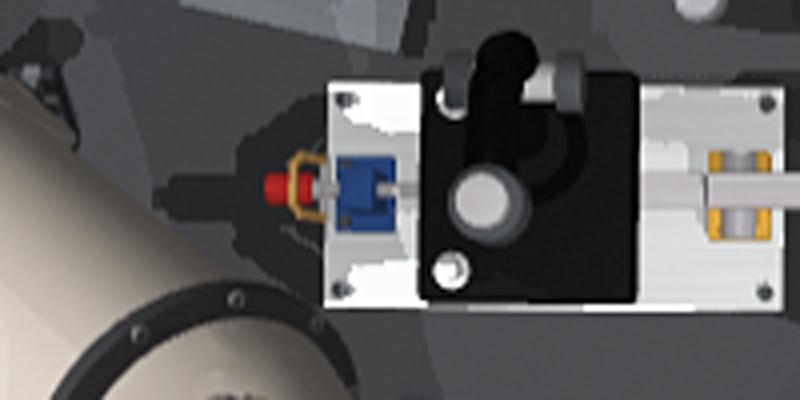

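View pics/w12.png

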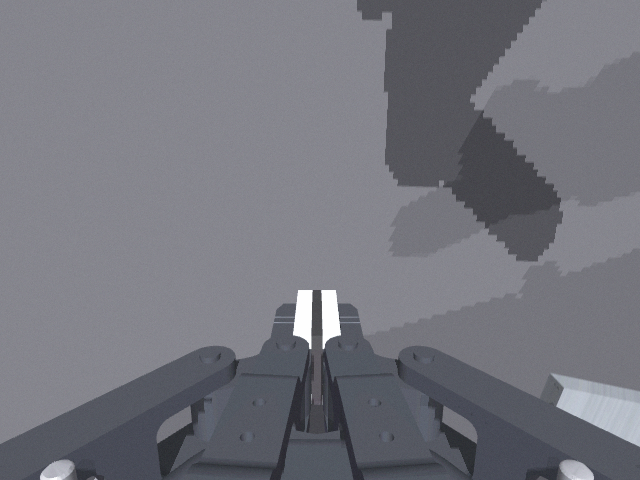

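Run:
```python
from h import *
c=cam('top'); a=cv2.imread('pics/top0.png')[:,:,::-1].astype(float); b=c['img'].astype(float)
for n,i in (('old',a),('new',b)):
    red=np.clip(i[...,0]-np.maximum(i[...,1],i[...,2])-20,0,None)[218:236,145:185]
    p=red.sum(0); print(n,np.round(p).astype(int).tolist())
    half=p.max()/2; k=np.argmax(p>half); e=145+k-1+(half-p[k-1])/(p[k]-p[k-1]); print('edge col',e, px2w(c,e+0.,227,.047))
```

```text
old [0, 0, 0, 0, 0, 0, 0, 0, 0, 1074, 1237, 1211, 1216, 1244, 799, 22, 287, 1373, 1254, 1308, 761, 60, 48, 37, 3, 0, 0, 0, 0, 0, 0, 0, 0, 0, 0, 0, 0, 0, 0, 0]
edge col 153.63919925512104 [0.59006535 0.29197503 0.047     ]
new [0, 0, 0, 0, 0, 0, 0, 0, 0, 0, 0, 0, 0, 0, 0, 0, 0, 0, 0, 0, 0, 468, 804, 781, 780, 782, 809, 172, 203, 544, 846, 831, 697, 53, 21, 32, 7, 0, 0, 0]
edge col 165.90384615384616 [0.59090619 0.2645552  0.047     ]
```

Emit:
servo_tool:
  moves: [0, 0, -0.02, 0, 0, 0, -1, 0, 0, -0.035, 0, 0, 0, -1, 0.002, 0.03, -0.035, 0, 0, 0, -1, 0.002, 0.07, -0.035, 0, 0, 0, -1, 0.002, 0.09, -0.035, 0, 0, 0, -1, 0.002, 0.105, -0.035, 0, 0, 0, -1, 0.002, 0.115, -0.035, 0, 0, 0, -1]

```text
clock: 18.4
eef_pos: [0.5929, 0.2539, 0.0726]
eef_rot: [1.0, 0.012, 0.001, -0.001]
contact_force: [0.0, -0.8, 0.6]
grip_width: 0.0003
```

Emit:
servo_tool:
  moves: [0, 0.01, 0, 0, 0, 0, -1, 0, 0.02, 0, 0, 0, 0, -1, 0, 0.03, 0, 0, 0, 0, -1, 0, 0.036, 0, 0, 0, 0, -1, 0, 0.036, 0, 0, 0, 0, -1]

```text
clock: 18.9
eef_pos: [0.5933, 0.2183, 0.0711]
eef_rot: [1.0, 0.013, 0.0, -0.001]
contact_force: [0.1, 0.5, 0.5]
grip_width: 0.0002
```

Run:
```python
from h import *
s=st(); show(s); print(R.from_euler('z',-YAW).apply(np.array(s['eef_pos'])-O))
c=cam('top'); im=c['img'][:,:,::-1]
cv2.imwrite('pics/t13.png',cv2.resize(im[180:280,100:300],(0,0),fx=4,fy=4,interpolation=cv2.INTER_CUBIC))
```

```text
18.9 [0.5933 0.2183 0.0711] [ 9.999e-01  1.270e-02  1.000e-04 -1.100e-03] [-0.013  0.603 -0.592  1.801  0.425  0.867 -0.777] [0.1 0.5 0.5] 0.00021658829001527526
[0.00200049 0.10577294 0.07109553]
```

View pics/t13.png

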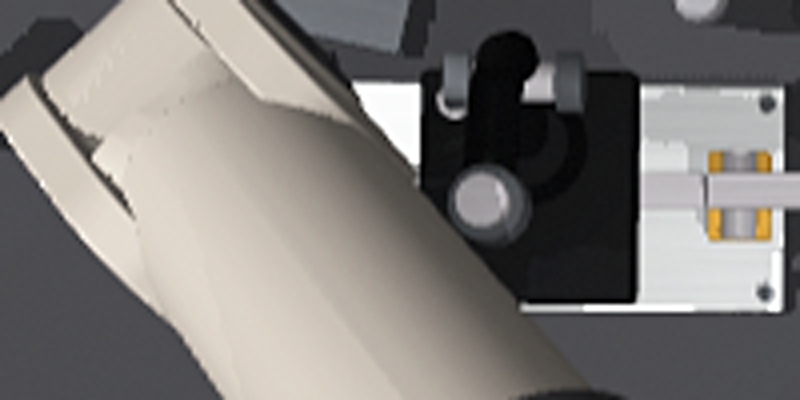

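Emit:
servo_tool:
  moves: [0, -0.02, 0, 0, 0, 0, -1, 0, -0.06, 0, 0, 0, 0, -1, 0, -0.11, 0, 0, 0, 0, -1, 0, -0.16, -0.03, 0, 0, 0, -1, 0, -0.2, -0.08, 0, 0, 0, -1, 0, -0.24, -0.13, 0, 0, 0, -1, 0, -0.28, -0.18, 0, 0, 0, -1, 0, -0.28, -0.18, 0, 0, 0, -1]

```text
clock: 19.75
eef_pos: [0.5849, 0.5005, 0.2537]
eef_rot: [1.0, 0.014, 0.0, -0.002]
contact_force: [1.0, -0.2, -0.1]
grip_width: -0.0001
```

Run:
```python
from h import *
s=st(); show(s)
c=cam('top'); im=c['img'][:,:,::-1]
cv2.imwrite('pics/t14.png',cv2.resize(im[180:280,140:340],(0,0),fx=4,fy=4,interpolation=cv2.INTER_CUBIC))
i=c['img'].astype(float);red=np.clip(i[...,0]-np.maximum(i[...,1],i[...,2])-20,0,None)[218:236,145:185]
print(np.round(red.sum(0)).astype(int).tolist())
c=cam('side'); im=c['img'][:,:,::-1]
cv2.imwrite('pics/s14.png',cv2.resize(im[210:360,220:380],(0,0),fx=4,fy=4,interpolation=cv2.INTER_CUBIC))
P=cloud(c);S=R.from_euler('z',-YAW).apply(P.reshape(-1,3)-O); dark=(c['img'].max(-1)<60).ravel()
m=dark&(abs(S[:,0])<.04)&(S[:,1]>.045)&(S[:,1]<.058)&(S[:,2]>.04); print('top z',np.median(S[m][:,2]),m.sum())
rgb=c['img'].astype(int).reshape(-1,3); m=(rgb[:,0]>150)&(rgb[:,2]<100)&(rgb[:,1]>100)&(abs(S[:,0])<.03)&(S[:,1]>.05)&(S[:,1]<.2)&(S[:,2]>.02)
print('ring pts',m.sum(),np.round(np.percentile(S[m],[2,25,50,75,98],axis=0),3).tolist())
```

```text
19.75 [0.5849 0.5005 0.2537] [ 0.9999  0.0136  0.     -0.0016] [-0.415  0.64  -0.626  1.297  0.368  1.316 -1.01 ] [ 1.  -0.2 -0.1] -0.00013566560520083398
[0, 0, 0, 0, 0, 0, 0, 0, 0, 0, 0, 0, 0, 0, 0, 0, 0, 0, 0, 0, 0, 465, 790, 770, 768, 764, 774, 768, 768, 768, 776, 801, 667, 24, 0, 0, 15, 50, 46, 46]
top z 0.08094377436138732 98
ring pts 47 [[-0.016, 0.079, 0.048], [-0.012, 0.084, 0.051], [0.005, 0.091, 0.053], [0.017, 0.1, 0.054], [0.019, 0.116, 0.056]]
```

View pics/t14.png

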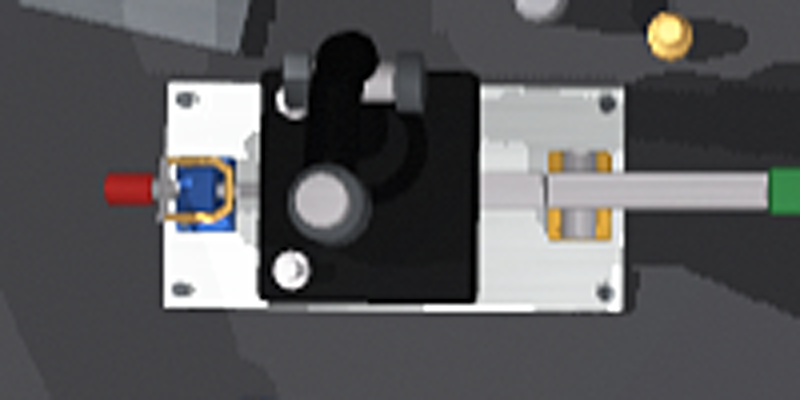

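View pics/s14.png

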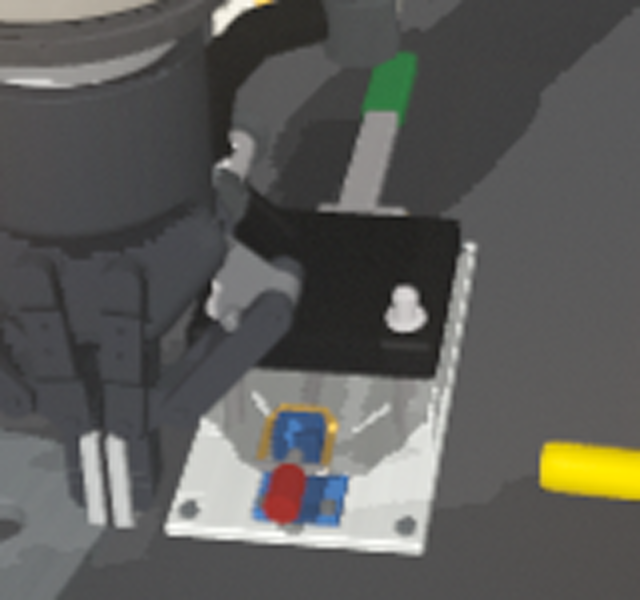

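Run:
```python
from h import *
for n in ('side','top'):
    c=cam(n); P=cloud(c);S=R.from_euler('z',-YAW).apply(P.reshape(-1,3)-O)
    rgb=c['img'].astype(int).reshape(-1,3); m=(rgb[:,0]>rgb[:,2]+50)&(rgb[:,1]>90)&(abs(S[:,0])<.025)&(S[:,1]>.065)&(S[:,1]<.13)&(S[:,2]>.02)
    q=S[m]; o=np.argsort(q[:,1]); print(n,np.round(q[o],3).tolist()[::2])
```

```text
side [[-0.001, 0.074, 0.048], [0.008, 0.079, 0.052], [0.001, 0.081, 0.054], [-0.003, 0.082, 0.053], [0.005, 0.083, 0.055], [0.001, 0.083, 0.053], [-0.009, 0.084, 0.052], [0.009, 0.084, 0.056], [0.005, 0.085, 0.054], [-0.001, 0.085, 0.055], [0.003, 0.085, 0.055], [0.013, 0.086, 0.054], [-0.01, 0.087, 0.052], [0.016, 0.091, 0.055], [0.016, 0.092, 0.054], [-0.015, 0.093, 0.052], [0.02, 0.094, 0.052], [-0.015, 0.095, 0.051], [-0.013, 0.097, 0.053], [0.017, 0.098, 0.054], [0.017, 0.099, 0.052], [0.017, 0.1, 0.05], [0.018, 0.101, 0.051], [-0.014, 0.102, 0.052], [0.02, 0.103, 0.05], [0.02, 0.105, 0.049], [0.017, 0.106, 0.05], [0.017, 0.108, 0.049], [0.019, 0.111, 0.051], [0.019, 0.111, 0.049], [-0.015, 0.111, 0.052], [-0.013, 0.112, 0.05], [0.016, 0.113, 0.049], [-0.014, 0.116, 0.048], [0.017, 0.117, 0.051]]
top [[-0.002, 0.081, 0.058], [0.009, 0.081, 0.057], [-0.008, 0.081, 0.053], [0.007, 0.081, 0.054], [0.003, 0.082, 0.053], [0.005, 0.082, 0.049], [-0.011, 0.083, 0.055], [-0.002, 0.083, 0.054], [0.001, 0.084, 0.051], [0.01, 0.084, 0.05], [0.015, 0.085, 0.049], [-0.013, 0.085, 0.056], [0.012, 0.086, 0.053], [-0.01, 0.086, 0.049], [0.014, 0.088, 0.054], [-0.015, 0.089, 0.047], [-0.015, 0.091, 0.049], [-0.015, 0.092, 0.054], [0.017, 0.093, 0.05], [-0.015, 0.095, 0.051], [-0.011, 0.096, 0.033], [-0.017, 0.097, 0.05], [-0.011, 0.098, 0.033], [-0.015, 0.1, 0.048], [-0.015, 0.101, 0.054], [-0.011, 0.103, 0.031], [-0.015, 0.104, 0.049], [0.017, 0.104, 0.05], [-0.017, 0.106, 0.051], [-0.011, 0.107, 0.032], [-0.017, 0.108, 0.052], [-0.015, 0.11, 0.054], [0.017, 0.113, 0.041], [0.016, 0.115, 0.053], [-0.014, 0.119, 0.043]]
```

Run:
```python
from h import *
show(st()); print(bot.sign_off())
```

```text
19.95 [0.5848 0.5004 0.2525] [ 9.999e-01  1.420e-02  4.000e-04 -2.000e-03] [-0.415  0.64  -0.626  1.3    0.369  1.313 -1.009] [-0.4 -0.7 -1.2] -3.951992656870465e-05
the job is handed in; nothing more can be done
None
```

I handed the job in at about 20 s on the robot's clock. The base is raised, the pin pushed in against its stop, and the ring lies over behind the bracket.

- **Base:** I gripped the pry bar at its centre of mass and slid the toe about 14 mm under the lip, over the fulcrum. I then levered until the force rose sharply at the top stop. The base's top measures about 81 mm above the bench, which is roughly 22 mm of lift, and it held after I let go. The bar stays resting under the base and over the fulcrum.
- **Lock pin:** It moved at about 4 N, then stopped dead with the force at 26 N, which I took as fully home. From the top camera I measured 27.5 mm of travel (give or take 1 mm) against the nominal 30 mm. That leaves little margin over the 27 mm limit, so this is the least certain check. The pin may have started slightly in.
- **Ring:** I pushed it past upright with the closed fingers and it fell over. Its crossbar is at about 51 mm height and y ≈ 82 mm, behind the bracket, which works out to about 1.66 rad.

The gripper is clear, with near-zero force on the wrist. I touched none of the bystander objects, but I took no separate measurement of their positions at the end.

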